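Put the dried grinding discs away in the gated rack

TASK

Put the two or three dried grinding discs away: swing the gate of the grey storage rack wide open, carry each disc from the stepped drying rack with the lifter's blade slid under it, and lay it fully home and flat on a tier of its own in the storage rack; once all are in, swing the gate fully shut. The discs are brittle: never touch them with the fingers and let none fall or tip over. Leave the lifter standing level on its black mat with handle and tip both over the mat, and the small brass and steel parts at the back of the bench undisturbed.

Things in the scene. Friction and masses are not known exactly. Their poses are not given: they have to be found in the camera images.
- disc_0: brittle grinding disc, dark grey, 125 mm across and 7 mm thick, about 0.17 kg, lying flat on one tier of the drying rack (two or three discs are there; None from the start if absent). Origin: centre of its underside.
- disc_1: brittle grinding disc, dark grey, 125 mm across and 7 mm thick, about 0.17 kg, lying flat on one tier of the drying rack (two or three discs are there; None from the start if absent). Origin: centre of its underside.
- disc_2: brittle grinding disc, dark grey, 125 mm across and 7 mm thick, about 0.17 kg, lying flat on one tier of the drying rack (two or three discs are there; None from the start if absent). Origin: centre of its underside.
- lifter: steel spatula, 277 mm long, 0.25 kg, standing level on its flat blade and a wire foot. Origin: underside of the blade, middle of its heel; x to the tip, z up. Blade 64 mm wide, 3 mm thick, x = 0 to 117 mm. A neck slopes up and back from the heel to the wooden handle, a bar along x from -48 to -160 mm. Foot at x = -150 mm, 52 mm wide, down to the level of the blade's underside.
- lifter_grip (a point): point to grip on the lifter's handle: x = -100 mm, 52 mm above the blade's underside. The handle is 20 mm wide (y; close the fingers across it) and 26 mm high, from 39 to 65 mm above the blade's underside.
- lifter_tip (a point): middle of the lifter blade's tip edge, at its underside.
- tool_mat: black rubber mat, fixed, 350 mm (x) by 130 mm (y), 2 mm thick. Origin: centre of its underside.
- drying_rack: stepped plywood rack, fixed, three tiers, each 45 mm higher and 50 mm farther in than the one below. Origin on the bench under the lowest tier's centre; x points from the open front into the rack: slide the lifter in along it. Inner width 134 mm; walls end 17 mm above each tier's ledges, 142 mm high at the back; on the bench 5 mm straps join them.
- storage_rack: grey metal rack, fixed, three tiers straight above one another, open at the front. Origin on the bench under the tiers' centre; x points from the open front into the rack: slide the lifter in along it. Inner width 134 mm; front edge at x = -65 mm; walls 152 mm high. Hinge post and gate stand at the front corner on the +y side.
- dry_tier0 (a point): drying rack, lowest tier: centre of a disc's place, level with the ledge tops, 35 mm above the bench. A disc rests by its edges on ledges 22 mm wide, 6 mm thick along both walls, with a 90 mm wide gap between them for the blade; a cross bar 65 mm behind the centre, from 3 mm below to 9 mm above the ledge tops, stops it.
- dry_tier1 (a point): drying rack, middle tier: centre of a disc's place, level with the ledge tops, 80 mm above the bench. A disc rests by its edges on ledges 22 mm wide, 6 mm thick along both walls, with a 90 mm wide gap between them for the blade; a cross bar 65 mm behind the centre, from 3 mm below to 9 mm above the ledge tops, stops it.
- dry_tier2 (a point): drying rack, top tier: centre of a disc's place, level with the ledge tops, 125 mm above the bench. A disc rests by its edges on ledges 22 mm wide, 6 mm thick along both walls, with a 90 mm wide gap between them for the blade; a cross bar 65 mm behind the centre, from 3 mm below to 9 mm above the ledge tops, stops it.
- tier0 (a point): storage rack, lowest tier: centre of a disc's place (a stored disc's origin lies here), level with the ledge tops, 35 mm above the bench. A disc rests by its edges on ledges 22 mm wide, 6 mm thick along both walls, with a 90 mm wide gap between them for the blade; a cross bar 65 mm behind the centre, from 3 mm below to 9 mm above the ledge tops, stops it.
- tier1 (a point): storage rack, middle tier: centre of a disc's place (a stored disc's origin lies here), level with the ledge tops, 80 mm above the bench. A disc rests by its edges on ledges 22 mm wide, 6 mm thick along both walls, with a 90 mm wide gap between them for the blade; a cross bar 65 mm behind the centre, from 3 mm below to 9 mm above the ledge tops, stops it.
- tier2 (a point): storage rack, top tier: centre of a disc's place (a stored disc's origin lies here), level with the ledge tops, 125 mm above the bench. A disc rests by its edges on ledges 22 mm wide, 6 mm thick along both walls, with a 90 mm wide gap between them for the blade; a cross bar 65 mm behind the centre, from 3 mm below to 9 mm above the ledge tops, stops it.
- gate (a joint): angle of the gate lever about its upright hinge: 0 = shut, its rod hanging before the middle of the storage rack's mouth; grows as it swings outward, away from the rack (clockwise seen from above), to 2.5 rad, wide open beside the mouth. Stays where it is left; under 2 N at the knob moves it.
- gate_knob (a point): grip point on the gate's round upright black knob, 20 mm across, from 171 to 213 mm above the bench; this point is 195 mm up. Below it an arm (12 mm wide, top 171 mm up) runs to the hinge, 83 mm away, and a 10 mm rod hangs down to 25 mm above the bench.
- gate_hinge (a point): point on the gate's upright hinge axis at the height of the knob's grip point; fixed to the rack.
- elbow: bystander, not to be disturbed: brass pipe elbow, 29x61x15 mm.
- half_ring: bystander, not to be disturbed: half ring of brass, 24x48x11 mm.
- bolt: bystander, not to be disturbed: hexagon bolt, 67 mm long.
Mind the look-alikes: they are no part of the job. What is shaped like the disc_1 but green is not meant.

How it is judged:
On the way, in this order (a step that is already met when the one before it is completed fails the run):
1. the gate is swung wide open (beyond 1.8 rad) (value of joint gate above 1.8 rad), for 0.2 s.
2. every disc lies flat on a tier of the storage rack (((horizontal distance between disc_0 and tier0 below 0.02 m and z of disc_0 in the frame of tier0 between -0.006 and 0.006 m) or (horizontal distance between disc_0 and tier1 below 0.02 m and z of disc_0 in the frame of tier1 between -0.006 and 0.006 m) or (horizontal distance between disc_0 and tier2 below 0.02 m and z of disc_0 in the frame of tier2 between -0.006 and 0.006 m)) and ((horizontal distance between disc_1 and tier0 below 0.02 m and z of disc_1 in the frame of tier0 between -0.006 and 0.006 m) or (horizontal distance between disc_1 and tier1 below 0.02 m and z of disc_1 in the frame of tier1 between -0.006 and 0.006 m) or (horizontal distance between disc_1 and tier2 below 0.02 m and z of disc_1 in the frame of tier2 between -0.006 and 0.006 m)) and ((horizontal distance between disc_2 and tier0 below 0.02 m and z of disc_2 in the frame of tier0 between -0.006 and 0.006 m) or (horizontal distance between disc_2 and tier1 below 0.02 m and z of disc_2 in the frame of tier1 between -0.006 and 0.006 m) or (horizontal distance between disc_2 and tier2 below 0.02 m and z of disc_2 in the frame of tier2 between -0.006 and 0.006 m))), for 0.3 s.
3. the gate is swung shut (below 0.12 rad) (value of joint gate below 0.12 rad), for 0.2 s.
At the end, for the whole second after the job is handed in: Every disc present lies at rest on a tier of the storage rack, centre within 20 mm of the tier's centre and within 6 mm of the ledge height; the gate is shut to within 0.12 rad; the lifter stands released, level (within 0.12 rad), with its grip point and tip both over the mat (all of step 2 and value of joint gate below 0.12 rad and velocity of joint gate below 0.1 rad/s and x of lifter_grip in the frame of tool_mat between -0.175 and 0.175 m and y of lifter_grip in the frame of tool_mat between -0.065 and 0.065 m and x of lifter_tip in the frame of tool_mat between -0.175 and 0.175 m and y of lifter_tip in the frame of tool_mat between -0.065 and 0.065 m and angle between lifter's own z axis and vertical below 0.12 rad and height (world z) of lifter below 0.012 m and linear speed of each of lifter, disc_0, disc_1, disc_2 below 0.02 m/s); the robot touches nothing.
It fails at once if the fingers touch a grinding disc (contact force between the fingers and disc_0 above 1 N or contact force between the fingers and disc_1 above 1 N or contact force between the fingers and disc_2 above 1 N).
It fails at once if a disc falls to the bench or tips over (height (world z) of any of disc_0, disc_1, disc_2 below 0.02 m or angle between any of disc_0, disc_1, disc_2's own z axis and vertical above 0.6 rad).
It fails at once if a bystander is knocked more than 30 mm from its place (distance of any of elbow, half_ring, bolt from where it was at the start of the episode above 0.03 m).
Of disc_0, disc_1, disc_2 only 2 to 3 are there at a start; the rules pass over those that are not, and their reading is None.
At some moment in a run one of lifter may be knocked a few centimetres aside while the robot is not near it.
It also fails if it takes over 210 s, if anything falls off the work surface, if the arm or the gripper's body presses on something with over 40 N, if the wrist force passes 120 N, or if a joint passes its speed limit or range.

ROBOT

A 6-joint arm with a two-finger parallel gripper is mounted at the origin on the work surface; the furniture and walls round the work are solid. World frame = base frame: x ahead of the robot, y to its left, z up, the work surface at z = 0. Lengths are in m, angles in rad, forces in N, time in s.
With the tool pointing down it reaches from about 0.35 to 0.85 m from the base axis. Payload 8.1 kg.
Tool frame: the origin (TCP) lies on the centre line of the jaws, within the pads' length; the fingertips stand 17 mm ahead of it and the grasp point (between the pads) lies 2 mm behind it; z points along the fingers, y is the line along which they close (so a half turn about z gives the same grasp; the last joint's range is limited). The gripper opens to 93 mm and grips with 3 to 60 N. Pads are 15 mm wide; open, the fingers measure 128 mm over their backs; the gripper's body (75 mm by 188 mm) begins 65 mm behind the grasp point.
Start: joints at [1.169, 0.13, 1.488, -0, 1.523, -0.085], TCP at [0.187, 0.57, 0.236] pointing down, gripper open.
Joint ranges: [-2.96, 2.96], [-0.89, 2.26], [0.02, 2.5], [-1.34, 4.48], [0, 2.73], [-2.66, 2.66]. Speed limits (rad/s): [2.39, 2.39, 2.79, 3.14, 3.14, 3.14].

INTERFACE

Orientations are given as a rotation vector (axis times angle).
In Python, from plant import status, eyes, robot gives the robot as it stands. The module is installed in compiled form; this text tells all that it offers.
- The arm moves only by the tool servo_tool, never from a script. Its argument "plan" is text: rows parted by semicolons, each of 4 numbers parted by spaces: the shift along the tool's x, y, z in m, then the turn about the tool's z in degrees. A call has 1 to 12 rows; each row is the pose to reach, as a shift and turn from the pose commanded when the call began, along the tool's axes at that moment; what a row does not reach only later rows make up. A row lasts 1/12 s, in which the tool goes at most 41.7 mm and 7.16 degrees, less where a joint would pass 70% of its speed; a pose out of reach is approached as far as the arm can. A call with a gripper value outside its range is refused whole. "grip" is the closure, from -1 (fully open) to 1 (shut), set as the call begins (left out, the last holds). The fingers move at their own pace and stop on an object; "grip_force" is the grip in N (left out, the last holds). Time passes only in rows, so rows that repeat a pose let the fingers close. It gives the time, the measured TCP pose, the force, the opening and the grip force at its end, in the units of the state.
- status.read_state(): the state, without advancing time (a new reading comes with each control period).
- eyes.read_camera(name): name is "scene" or "top" or "wrist"; returns a dict with "image" (420x560x3 uint8, blue, green, red), "fovy" (degrees; the focal length in pixels is half the picture's height over the tangent of half this angle, whatever the lens; pixels are square), "cx", "cy" (the principal point, pixels), "k1" (the pictures are not rectified: a ray, as slopes to the right and down, at radius r is drawn at 1 + k1 r^2 times it, then the intrinsics apply), "world_from_camera" (4x4, takes a point from camera to world coordinates); the wrist camera has in their place "hand_eye" (4x4, takes a point from camera to tool coordinates, whose origin is the TCP and whose axes are the flange's). Camera axes: x right, y down, z forward; pixel columns grow to the right and rows downward; lengths in m; the calibration is good to about 2 mm. A picture is of the moment at which its call begins: read the wrist's pose just before it. There is no depth.
- robot.close_job(): hands the job in; it is judged then, once.
The state is a dict: "t": time; "q": joint angles; "dq": joint speeds; "joint_torque": joint torques, N m; "tool_pos": TCP position; "orientation": TCP orientation; "force": force on the tool from outside, world axes, zero at the start; "wrist_torque": the same for the moment, N m; "opening": finger opening in m; "gripper_force": force on a finger pad.
Only numpy, scipy, OpenCV 4.12 (cv2) and the standard library are available. Lean on these libraries where they do the work, as an engineer would, in place of code of your own. Each camera call takes 0.05 s, during which the arm holds its last target. There are 200 camera calls.

## Working session

There is one attempt and no reset: what is moved stays moved. The work goes in short steps, Python scripts to look and compute and a tool call to move; the robot and the scene stay as the last step left them, time stands still between calls to the robot, and variables do not carry over. Pictures are saved under pics/ and viewed, at most 14 in all, crops included, and the job is handed in when it is done.

Besides the shell and the picture viewer there is one more tool, called by a JSON object that holds its "op" and its "data", one argument or row to a line. servo_tool: Moves the arm, as the interface text tells. Its arguments: {"type":"object","properties":{"plan":{"type":"string"},"grip":{"type":"number"},"grip_force":{"type":"number"}},"required":["plan"]}

```bash
mkdir -p pics; cat > h.py <<'E'
import numpy as np, cv2
from plant import status, eyes, robot
from scipy.spatial.transform import Rotation as R
def pose():
    s=status.read_state(); T=np.eye(4); T[:3,:3]=R.from_rotvec(s['orientation']).as_matrix(); T[:3,3]=s['tool_pos']; return T,s
def cam(name):
    T,s=pose(); c=eyes.read_camera(name)
    c['W']=np.array(c['world_from_camera']) if name!='wrist' else T@np.array(c['hand_eye'])
    c['f']=210/np.tan(np.radians(c['fovy'])/2); return c
def ray(c,u,v):
    d=np.array([(u-c['cx'])/c['f'],(v-c['cy'])/c['f']]); x=d.copy()
    for _ in range(20): x=d/(1+c['k1']*(x@x))
    r=c['W'][:3,:3]@np.array([x[0],x[1],1]); return c['W'][:3,3],r
def onz(c,u,v,z):
    o,r=ray(c,u,v); return o+r*(z-o[2])/r[2]
def proj(c,p):
    q=np.linalg.inv(c['W'])@np.append(p,1); x=q[:2]/q[2]; x=x*(1+c['k1']*(x@x)); return x*c['f']+[c['cx'],c['cy']]
def tri(c1,p1,c2,p2):
    A=[];b=[]
    for c,p in((c1,p1),(c2,p2)):
        o,r=ray(c,*p); r/=np.linalg.norm(r); M=np.eye(3)-np.outer(r,r); A.append(M);b.append(M@o)
    return np.linalg.lstsq(np.vstack(A),np.hstack(b),rcond=None)[0]
E
python3 - <<'E'
from h import *
T,s=pose(); print(s); print(T.round(3))
for n in('scene','top','wrist'):
    c=cam(n); print(n,c['fovy'],c['cx'],c['cy'],c['k1'],c['W'].round(3).tolist()); cv2.imwrite(f'pics/{n}0.png',c['image'])
E
```

```text
{'t': 0.0, 'q': array([ 1.16859725e+00,  1.31144087e-01,  1.48925534e+00,  1.31532260e-05,
        1.52300775e+00, -8.54216249e-02]), 'dq': array([-0.00126414,  0.00100389, -0.00045228, -0.00016286, -0.00016358,
       -0.0003939 ]), 'joint_torque': array([ 2.15310662e-03, -5.59854162e+01, -4.91758919e+01,  7.72890123e-02,
        3.49329296e-02, -1.57227287e-04]), 'tool_pos': array([0.18668135, 0.56966004, 0.23461077]), 'orientation': array([-4.95444651e-01, -3.10182193e+00,  2.76057169e-03]), 'force': array([ 0.0050608 , -0.25437048, -0.5448614 ]), 'wrist_torque': array([ 0.02600109,  0.01419234, -0.02224676]), 'gripper_force': 0.0, 'opening': 0.09273437669144256}
[[-0.95   0.312 -0.001  0.187]
 [ 0.312  0.95  -0.002  0.57 ]
 [ 0.    -0.002 -1.     0.235]
 [ 0.     0.     0.     1.   ]]
scene 54.60520147903841 274.34486949151255 212.74350200448328 -0.10741674363651406 [[-0.46, -0.499, 0.735, -0.539], [-0.888, 0.272, -0.371, 0.492], [-0.015, -0.823, -0.568, 0.889], [0.0, 0.0, 0.0, 1.0]]
top 46.98912141536929 272.411117895926 212.10222407398652 -0.04118553810422922 [[0.026, -0.982, 0.188, 0.19], [-0.999, -0.03, -0.022, 0.014], [0.027, -0.187, -0.982, 1.601], [0.0, 0.0, 0.0, 1.0]]
wrist 59.8457374228281 277.15071635157267 212.3837560768812 -0.08634519320473626 [[0.311, 0.924, 0.224, 0.125], [0.95, -0.302, -0.075, 0.59], [-0.002, 0.236, -0.972, 0.384], [0.0, 0.0, 0.0, 1.0]]
```

View pics/top0.png

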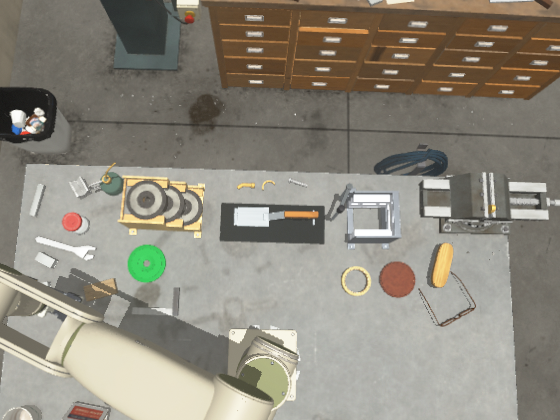

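View pics/scene0.png

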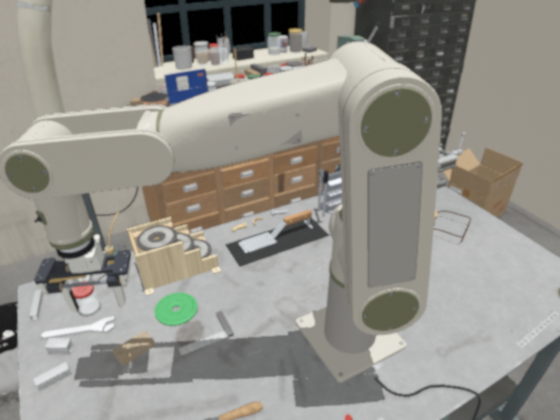

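The top view shows a drying rack with three dark discs around (147,198), (170,203), (188,208). It opens to the right. The green disc at (147,263) is the look-alike. The lifter lies on the black mat (222-324, 205-242) with its blade to the left. The grey storage rack is at (348-400, 190-245), with its gate knob near (338,205).

```bash
python3 - <<'E'
from h import *
c=cam('top'); im=c['image']
def crop(n,x0,y0,x1,y1,k):
    cv2.imwrite(n,cv2.resize(im[y0:y1,x0:x1],None,fx=k,fy=k,interpolation=cv2.INTER_CUBIC))
a=cv2.resize(im[165:255,110:215],None,fx=5,fy=5,interpolation=cv2.INTER_CUBIC)
b=cv2.resize(im[170:260,318:413],None,fx=5,fy=5,interpolation=cv2.INTER_CUBIC)
m=np.hstack([a,b])
cv2.imwrite('pics/t1.png',cv2.resize(m,None,fx=.8,fy=.8)); print(m.shape)
hsv=cv2.cvtColor(im,cv2.COLOR_BGR2HSV)
mk=(hsv[...,2]<45).astype(np.uint8); mk[:200]=0;mk[245:]=0;mk[:,:218]=0;mk[:,328:]=0
r=cv2.minAreaRect(cv2.findNonZero(mk)); print('mat',r,[onz(c,*p,0.002).round(3) for p in cv2.boxPoints(r)])
mk=((hsv[...,0]>5)&(hsv[...,0]<14)&(hsv[...,1]>150)).astype(np.uint8); mk[:205]=0;mk[222:]=0;mk[:,:265]=0;mk[:,325:]=0
r=cv2.minAreaRect(cv2.findNonZero(mk)); print('handle',r,[onz(c,*p,0.065).round(3) for p in cv2.boxPoints(r)])
mk=(hsv[...,2]>150).astype(np.uint8); mk[:206]=0;mk[228:]=0;mk[:,:232]=0;mk[:,272:]=0
r=cv2.minAreaRect(cv2.findNonZero(mk)); print('blade',r,[onz(c,*p,0.005).round(3) for p in cv2.boxPoints(r)])
E
```

```text
(450, 1000, 3)Traceback (most recent call last):
  File "<stdin>", line 11, in <module>
cv2.error: OpenCV(4.12.0) /io/opencv/modules/imgproc/src/convhull.cpp:143: error: (-215:Assertion failed) total >= 0 && (depth == CV_32F || depth == CV_32S) in function 'convexHull'
```

View pics/t1.png

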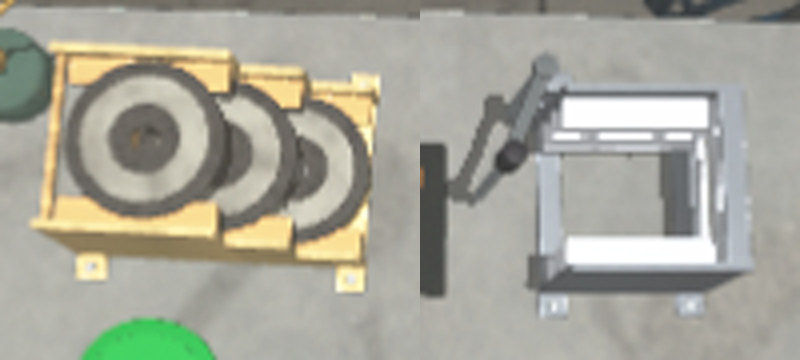

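All three discs are present. The top disc's centre is at about px (146.7,199), the gate hinge at (349,186) and the knob at (341,209). The gate is slightly ajar.

```bash
python3 - <<'E'
from h import *
c=cam('top'); im=c['image']
hsv=cv2.cvtColor(im,cv2.COLOR_BGR2HSV)
def rect(name,mk,box,z):
    x0,y0,x1,y1=box; m=np.zeros(mk.shape,np.uint8); m[y0:y1,x0:x1]=mk[y0:y1,x0:x1]
    cs,_=cv2.findContours(m,cv2.RETR_EXTERNAL,cv2.CHAIN_APPROX_NONE); k=max(cs,key=cv2.contourArea)
    r=cv2.minAreaRect(k); P=np.array([onz(c,*p,z) for p in cv2.boxPoints(r)])
    print(name,np.round(r[0],1),P[:,:2].round(3).tolist(),'ctr',P.mean(0).round(4)); return P
rect('mat',hsv[...,2]<75,(216,198,330,248),.002)
rect('handle',(hsv[...,0]>4)&(hsv[...,0]<16)&(hsv[...,1]>130),(268,204,325,224),.065)
rect('blade',hsv[...,2]>140,(230,203,268,230),.005)
q=lambda n,u,v,z: print(n,onz(c,u,v,z)[:2].round(4))
L=lambda x,y:(110+x/4,165+y/4); S=lambda x,y:(318+(x-420)/4,170+y/4)
q('disc2',*L(147,138),.132)
q('d1 right edge',*L(297,158),.087); q('d0 right edge',*L(371,170),.042)
# drying rack back wall top corners at z=.142
q('back +x',*L(52,45),.142);q('back -x',*L(35,225),.142)
q('tabs',*L(92,266),.005);q('tabs',*L(348,278),.005)
q('hinge',*S(545,65),.19);q('knob',*S(513,155),.213)
for n,p in dict(fl=(540,90),fr=(535,262),bl=(733,88),br=(745,268)).items(): q('stor '+n,*S(*p),.152)
q('stabs',*S(553,305),.002);q('stabs',*S(690,305),.002)
E
```

```text
mat [294.5 223.5] [[0.399, 0.003], [0.522, 0.001], [0.521, -0.197], [0.397, -0.193]] ctr [ 0.4595 -0.0964  0.002 ]
handle [301. 214.] [[0.489, -0.06], [0.492, -0.164], [0.472, -0.164], [0.469, -0.061]] ctr [ 0.4805 -0.1124  0.065 ]
blade [250.5 216.5] [[0.509, 0.109], [0.512, -0.002], [0.447, -0.004], [0.444, 0.106]] ctr [0.4782 0.0522 0.005 ]
disc2 [0.4988 0.3722]
d1 right edge [0.4957 0.2627]
d0 right edge [0.4966 0.2089]
back +x [0.5682 0.449 ]
back -x [0.4263 0.4501]
tabs [0.4155 0.4408]
tabs [0.4119 0.2278]
hinge [ 0.5466 -0.2469]
knob [ 0.4718 -0.2186]
stor fl [ 0.5361 -0.2499]
stor fr [ 0.4017 -0.2456]
stor bl [ 0.5426 -0.401 ]
stor br [ 0.4017 -0.4071]
stabs [ 0.3878 -0.2876]
stabs [ 0.391  -0.4033]
```

{"op": "servo_tool", "data": {
  "plan": "-0.03 -0.03 -0.05 6;-0.06 -0.06 -0.08 12;-0.09 -0.085 -0.10 18;-0.12 -0.115 -0.12 24;-0.15 -0.14 -0.14 30;-0.18 -0.17 -0.165 36;-0.21 -0.195 -0.165 42;-0.24 -0.22 -0.165 48;-0.27 -0.25 -0.165 54;-0.30 -0.28 -0.165 60;-0.33 -0.305 -0.165 66;-0.352 -0.326 -0.165 71.8",
  "grip": -1
}}

```text
t: 1.25
tool_pos: [0.4065, 0.1736, 0.4008]
orientation: [2.226, 2.216, 0.002]
force: [1.9, 0.9, -0.9]
opening: 0.0932
gripper_force: 0.0
```

{"op": "servo_tool", "data": {
  "plan": "-0.04 0 0 0;-0.08 0.01 0 0;-0.12 0.015 0 0;-0.16 0.02 0 0;-0.20 0.025 0 0;-0.24 0.03 0 0;-0.28 0.035 0 0;-0.32 0.04 0 0;-0.36 0.045 0 0;-0.39 0.05 0 0;-0.40 0.05 0 0;-0.40 0.05 0 0"
}}

```text
t: 2.25
tool_pos: [0.4559, -0.2266, 0.3994]
orientation: [-2.223, -2.217, 0.001]
force: [-0.5, -0.4, -0.7]
opening: 0.0931
gripper_force: 0.0
```

```bash
python3 - <<'E'
from h import *
T,s=pose(); print(s['t'],T.round(3),s['q'].round(3)); c=cam('wrist'); cv2.imwrite('pics/w1.png',c['image'])
np.savez('w1.npz',W=c['W'])
E
```

```text
2.25 [[ 0.003  1.    -0.002  0.456]
 [ 1.    -0.003  0.001 -0.227]
 [ 0.001 -0.002 -1.     0.399]
 [ 0.     0.     0.     1.   ]] [-0.562 -0.121  1.445 -0.     1.819 -0.559]
```

View pics/w1.png

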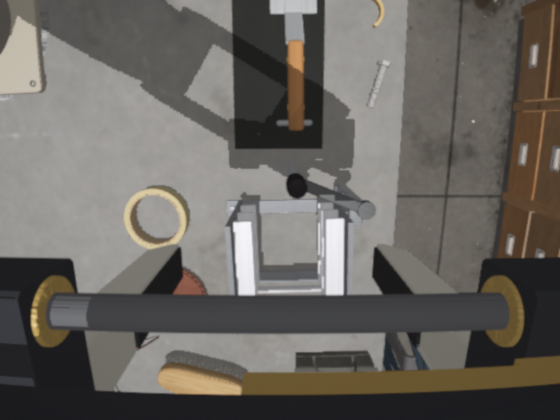

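The wrist view shows the knob at about (297,186), the hinge post at (366,210), the storage rack at (228-360, 198-300) and the lifter handle at (295,85).

```bash
python3 - <<'E'
import cv2
im=cv2.imread('pics/w1.png'); cv2.imwrite('pics/w1c.png',cv2.resize(im[165:305,200:390],None,fx=4,fy=4,interpolation=cv2.INTER_CUBIC))
E
```

```text
(no output)
```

View pics/w1c.png

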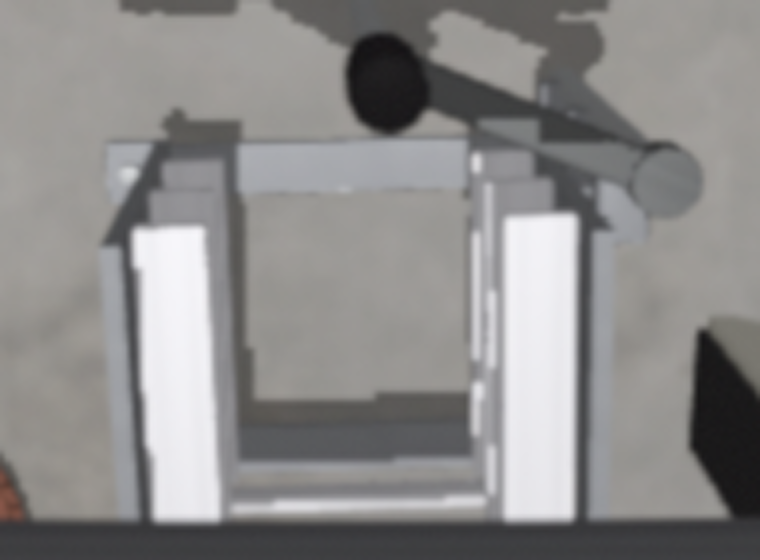

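```bash
python3 - <<'E'
from h import *
c=cam('wrist')
P=lambda n,u,v,z: (print(n,onz(c,200+u/4,165+v/4,z)[:2].round(4)),onz(c,200+u/4,165+v/4,z)[:2])[1]
a=P('Lin front',203,226,.125);b=P('Lout',133,230,.125);d=P('Rin',503,216,.125);e=P('Rout',577,213,.125)
f=P('Lin back',220,518,.125);g=P('Rin back',504,518,.125)
P('wallL',103,245,.152);P('wallR',610,230,.152);h=P('hinge.171',667,180,.171);P('hinge.213',667,180,.213);P('knob top',388,80,.213)
for p,q in((a,f),(d,g)): print(np.degrees(np.arctan2(*(q-p)[::-1])))
v=e-b; print('front dir',np.degrees(np.arctan2(*v[::-1])), 'mid',(a+d)/2,(b+e)/2,np.linalg.norm(v),np.linalg.norm(d-a))
# handle and mat in wrist
im=c['image'];hsv=cv2.cvtColor(im,cv2.COLOR_BGR2HSV)
for n,mk,z,bx in(('handle',(hsv[...,0]>4)&(hsv[...,0]<18)&(hsv[...,1]>110),.065,(270,35,325,135)),('mat',hsv[...,2]<50,.002,(225,0,335,160))):
    m=np.zeros(mk.shape,np.uint8);x0,y0,x1,y1=bx;m[y0:y1,x0:x1]=mk[y0:y1,x0:x1]
    cs,_=cv2.findContours(m,0,1);r=cv2.minAreaRect(max(cs,key=cv2.contourArea));print(n,[onz(c,*p,z)[:2].round(4).tolist() for p in cv2.boxPoints(r)])
E
```

```text
Lin front [ 0.4241 -0.2744]
Lout [ 0.403  -0.2757]
Rin [ 0.5144 -0.2713]
Rout [ 0.5368 -0.2704]
Lin back [ 0.4277 -0.3707]
Rin back [ 0.5181 -0.3708]
wallL [ 0.3977 -0.2727]
wallR [ 0.5413 -0.2683]
hinge.171 [ 0.552  -0.2493]
hinge.213 [ 0.5414 -0.2394]
knob top [ 0.4746 -0.2154]
-87.86589651143885
-87.87571909818573
front dir 2.265642148191488 mid [ 0.469285   -0.27285266] [ 0.46986817 -0.27302093] 0.1339335588614055 0.09037378289728464
handle [[0.4682, -0.0599], [0.4895, -0.0598], [0.4908, -0.1687], [0.4687, -0.1687]]
mat [[0.3939, -0.0946], [0.5201, -0.0946], [0.5224, -0.1945], [0.3916, -0.1945]]
```

{"op": "servo_tool", "data": {
  "plan": "0.011 0.0186 0.03 0;0.011 0.0186 0.07 0;0.011 0.0186 0.11 0;0.011 0.0186 0.15 0;0.011 0.0186 0.18 0;0.011 0.0186 0.199 0;0.011 0.0186 0.199 0;0.011 0.0186 0.199 0"
}}

```text
t: 3.02
tool_pos: [0.4747, -0.2116, 0.2013]
orientation: [-2.217, -2.224, 0.0]
force: [-0.1, -0.1, 0.2]
opening: 0.093
gripper_force: 0.0
```

{"op": "servo_tool", "data": {
  "plan": "0 0 0 0;0 0 0 0;0 0 0 0;0 0 0 0;0 0 0 0;0 0 0 0;0 0 0 0;0 0 0 0",
  "grip": 1,
  "grip_force": 8
}}

```text
t: 3.68
tool_pos: [0.4749, -0.2136, 0.2013]
orientation: [-2.221, -2.222, 0.0]
force: [-0.2, 0.4, 0.6]
opening: 0.0441
gripper_force: 0.0
```

{"op": "servo_tool", "data": {
  "plan": "0 0 0 0;0 0 0 0;0 0 0 0;0 0 0 0;0 0 0 0;0 0 0 0"
}}

```text
t: 4.18
tool_pos: [0.4741, -0.2132, 0.2012]
orientation: [-2.219, -2.221, 0.001]
force: [-5.6, 1.1, 3.4]
opening: 0.0199
gripper_force: 8.0
```

{"op": "servo_tool", "data": {
  "plan": "0.0118 0.0064 0 0;0.0225 0.0145 0 0;0.0319 0.0244 0 0;0.0394 0.0356 0 0;0.045 0.0478 0 0;0.0486 0.0609 0 0;0.05 0.0743 0 0;0.0492 0.0878 0 0;0.0462 0.101 0 0;0.0411 0.1135 0 0;0.0341 0.125 0 0;0.0253 0.1353 0 0"
}}

```text
t: 5.18
tool_pos: [0.6123, -0.1839, 0.2006]
orientation: [-2.215, -2.225, -0.008]
force: [6.4, 10.0, -1.6]
opening: 0.0168
gripper_force: 9.4
```

{"op": "servo_tool", "data": {
  "plan": "0 0 0 0;0 0 0 0;0 0 0 0"
}}

```text
t: 5.43
tool_pos: [0.6128, -0.1851, 0.2007]
orientation: [2.218, 2.225, 0.009]
force: [13.8, 10.4, -5.9]
opening: 0.0177
gripper_force: 9.4
```

{"op": "servo_tool", "data": {
  "plan": "0 0 0 0;0 0 0 0;0 0 0 0;0 0 0 0;0 0 -0.02 0;0 0 -0.05 0;0 0 -0.09 0;0.03 -0.02 -0.1 0;0.055 -0.05 -0.1 0;0.08 -0.08 -0.1 0;0.105 -0.11 -0.1 0;0.115 -0.134 -0.1 0",
  "grip": 0
}}

```text
t: 6.43
tool_pos: [0.4743, -0.0712, 0.3015]
orientation: [-2.219, -2.223, -0.001]
force: [-0.3, -1.1, 2.2]
opening: 0.0465
gripper_force: 0.0
```

{"op": "servo_tool", "data": {
  "plan": "0 0 0.03 0;0 0 0.07 0;0 0 0.1 0;0 0 0.1 0;0 0 0.1 0"
}}

```text
t: 6.85
tool_pos: [0.4748, -0.0731, 0.2004]
orientation: [-2.219, -2.22, 0.003]
force: [0.4, -0.4, 0.8]
opening: 0.0465
gripper_force: 0.0
```

```bash
python3 - <<'E'
from h import *
T,s=pose(); print(s['t'],T[:3].round(4),s['opening'],s['q'].round(3)); c=cam('wrist'); im=c['image']; cv2.imwrite('pics/w2.png',im)
hsv=cv2.cvtColor(im,cv2.COLOR_BGR2HSV)
m=((hsv[...,0]>4)&(hsv[...,0]<18)&(hsv[...,1]>110)).astype(np.uint8)
cs,_=cv2.findContours(m,0,1)
for k in sorted(cs,key=cv2.contourArea)[-4:]:
    r=cv2.minAreaRect(k);print(r,[onz(c,*p,.067)[:2].round(4).tolist() for p in cv2.boxPoints(r)])
E
```

```text
6.85 [[-5.000e-04  1.000e+00 -3.500e-03  4.748e-01]
 [ 1.000e+00  5.000e-04  7.000e-04 -7.310e-02]
 [ 7.000e-04 -3.500e-03 -1.000e+00  2.004e-01]] 0.046473131802020576 [-0.259 -0.176  1.854 -0.     1.467 -0.26 ]
((557.0, 49.0), (4.0, 8.0), 0.0) [[0.6895, 0.0505], [0.6888, 0.0564], [0.6924, 0.0567], [0.693, 0.0507]]
((542.2470703125, 277.1117858886719), (34.28333282470703, 9.58706283569336), 32.47119140625) [[0.6906, -0.1298], [0.6941, -0.1224], [0.7264, -0.1406], [0.7229, -0.1483]]
((543.0, 220.5), (113.0, 32.0), 90.0) [[0.6761, -0.0363], [0.7051, -0.0357], [0.725, -0.1355], [0.6932, -0.1346]]
((282.0, 240.5), (107.0, 26.0), 90.0) [[0.4682, -0.0565], [0.4886, -0.0564], [0.4898, -0.1481], [0.4678, -0.1482]]
```

View pics/w2.png

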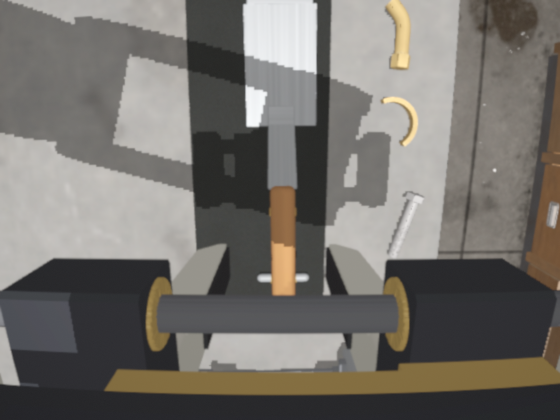

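The handle's front end is at (282,187), x about 0.4785, with the blade ahead of it at (245-315, 5-125). I'm gripping it near its front end.

{"op": "servo_tool", "data": {
  "plan": "0.0025 0.0037 0.03 0;0.0025 0.0037 0.06 0;0.0025 0.0037 0.09 0;0.0025 0.0037 0.115 0;0.0025 0.0037 0.135 0;0.0025 0.0037 0.148 0;0.0025 0.0037 0.148 0;0.0025 0.0037 0.148 0"
}}

```text
t: 7.57
tool_pos: [0.4814, -0.0712, 0.0553]
orientation: [2.22, 2.221, 0.002]
force: [-0.2, 0.2, -0.1]
opening: 0.0466
gripper_force: 0.0
```

{"op": "servo_tool", "data": {
  "plan": "0 0 0 0;0 0 0 0;0 0 0 0;0 0 0 0;0 0 0 0;0 0 0 0;0 0 0 0;0 0 0 0",
  "grip": 1,
  "grip_force": 50
}}

```text
t: 8.23
tool_pos: [0.4802, -0.0709, 0.0541]
orientation: [2.219, 2.222, 0.0]
force: [-2.7, -0.8, 5.6]
opening: 0.0196
gripper_force: 49.9
```

{"op": "servo_tool", "data": {
  "plan": "0 0 -0.005 0;0 0 -0.015 0;0 0 -0.03 0;0 0 -0.055 0;0 0 -0.08 0;0 0 -0.11 0;0 0 -0.14 0;0 0 -0.15 0;0 0 -0.15 0"
}}

```text
t: 8.98
tool_pos: [0.4818, -0.0711, 0.207]
orientation: [2.217, 2.218, 0.005]
force: [1.0, 0.2, -3.6]
opening: 0.0198
gripper_force: 49.8
```

```bash
python3 - <<'E'
from h import *
T,s=pose(); print(s['t'],T[:3].round(4),s['opening'],s['gripper_force'],s['force']); c=cam('wrist'); im=c['image']; cv2.imwrite('pics/w3.png',im)
E
```

```text
8.9833 [[-8.000e-04  1.000e+00  6.300e-03  4.818e-01]
 [ 1.000e+00  8.000e-04 -1.600e-03 -7.110e-02]
 [-1.600e-03  6.300e-03 -1.000e+00  2.070e-01]] 0.019811602518866073 49.83684718608856 [ 1.02408909  0.23390817 -3.56856991]
```

View pics/w3.png

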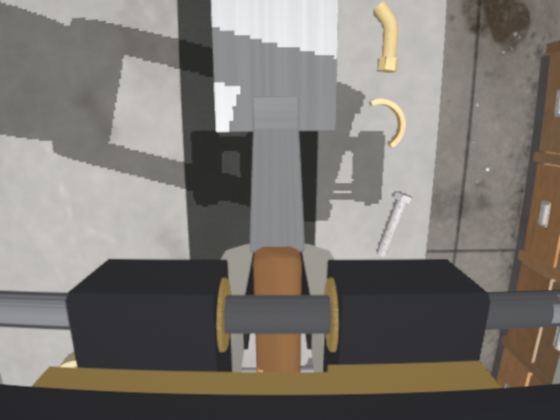

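{"op": "servo_tool", "data": {
  "plan": "0.01 0 -0.02 0;0.025 0 -0.055 0;0.045 0 -0.09 0;0.07 -0.015 -0.12 0;0.1 -0.03 -0.145 0;0.13 -0.045 -0.165 0;0.16 -0.06 -0.18 0;0.19 -0.075 -0.193 0;0.22 -0.09 -0.193 0;0.245 -0.1 -0.193 0;0.26 -0.1 -0.193 0;0.26 -0.1 -0.193 0"
}}

```text
t: 10.03
tool_pos: [0.3785, 0.1916, 0.3934]
orientation: [-2.215, -2.225, 0.005]
force: [0.5, 0.5, -2.9]
opening: 0.0199
gripper_force: 49.8
```

```bash
python3 - <<'E'
from h import *
T,s=pose(); print(s['t'],T[:3].round(4)); c=cam('wrist'); im=c['image']; cv2.imwrite('pics/w4.png',im)
for p in((.062,-.032),(.062,.032),(.179,-.032),(.179,.032)):
    print(p,proj(c,(T@[p[0],p[1],.0491,1])[:3]).round(1))
E
```

```text
10.0333 [[-4.500e-03  1.000e+00 -4.100e-03  3.785e-01]
 [ 1.000e+00  4.500e-03 -4.000e-04  1.916e-01]
 [-3.000e-04 -4.100e-03 -1.000e+00  3.934e-01]]
(0.062, -0.032) [216.9 129.8]
(0.062, 0.032) [336.6 129.9]
(0.179, -0.032) [ 212.2 -106.4]
(0.179, 0.032) [ 341.6 -106.4]
```

View pics/w4.png

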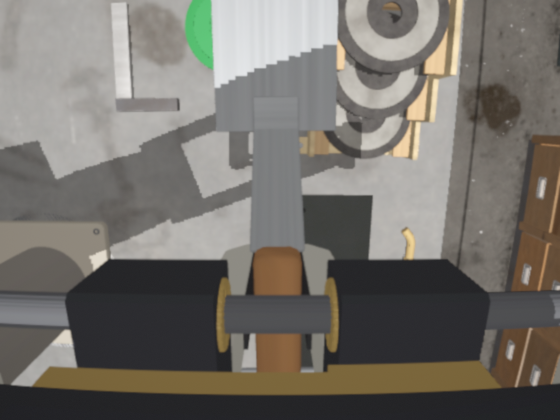

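The three discs are seen past the blade, with centres at about (391,12), (380,68) and (367,115). The heel is at (217-337,130), which matches a level grip.

```bash
python3 - <<'E'
import cv2
im=cv2.imread('pics/w4.png'); cv2.imwrite('pics/w4c.png',cv2.resize(im[0:165,325:475],None,fx=3.6,fy=3.6,interpolation=cv2.INTER_CUBIC))
E
```

```text
(no output)
```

View pics/w4c.png

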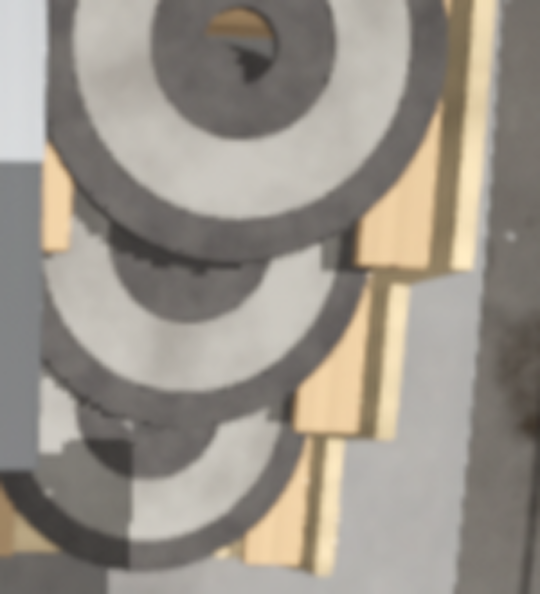

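```bash
python3 - <<'E'
from h import *
c=cam('wrist')
P=lambda u,v,z: onz(c,325+u/3.6,v/3.6,z)[:2]
D=[P(241,47,.132),P(186,239,.087),P(146,403,.042)]
O=[P(433,268,.125),P(360,435,.08),P(304,568,.035)]
I=[P(357,265,.125),P(295,432,.08),P(243,562,.035)]
for n,A in(('disc',D),('out',O),('in',I)):
    A=np.array(A); v=A[0]-A[2]; print(n,A.round(4).tolist(),np.degrees(np.arctan2(v[1],v[0])).round(2),np.linalg.norm(np.diff(A,axis=0),axis=1).round(4))
E
```

```text
disc [[0.4983, 0.3719], [0.4959, 0.3236], [0.4954, 0.2715]] 88.36 [0.0484 0.0521]
out [[0.5641, 0.3116], [0.5626, 0.2609], [0.5625, 0.2105]] 89.1 [0.0507 0.0505]
in [[0.5398, 0.3117], [0.5394, 0.2615], [0.5382, 0.2124]] 89.04 [0.0503 0.049 ]
```

{"op": "servo_tool", "data": {
  "plan": "-0.02 0.015 0.01 0.2;-0.05 0.04 0.03 0.5;-0.075 0.065 0.06 0.8;-0.09 0.09 0.095 1.2;-0.0916 0.11 0.13 1.2;-0.0916 0.115 0.165 1.2;-0.0916 0.115 0.195 1.2;-0.0916 0.115 0.215 1.2;-0.0916 0.115 0.2244 1.2;-0.0916 0.115 0.2244 1.2;-0.0916 0.115 0.2244 1.2;-0.0916 0.115 0.2244 1.2"
}}

```text
t: 11.13
tool_pos: [0.4959, 0.0975, 0.1739]
orientation: [2.243, 2.197, 0.003]
force: [0.1, 0.6, -1.2]
opening: 0.0195
gripper_force: 49.8
```

```bash
cat >> h.py <<'E'
def show():
    T,s=pose(); print('t',round(s['t'],2),'tcp',s['tool_pos'].round(4),'yaw',np.degrees(np.arctan2(T[1,0],T[0,0])).round(2),'tz',T[:3,2].round(4),'q',s['q'].round(3),'F',s['force'].round(1),s['gripper_force'].round(1)); return T,s
E
python3 - <<'E'
from h import *
T,s=show(); c=np.array([.4978,.372]); u=np.array([np.cos(np.radians(89)),np.sin(np.radians(89))])
for z in(.169,): 
    d=np.append(c-.130*u,z)-T[:3,3]; print('tool shift',(T[:3,:3].T@d).round(4))
E
```

```text
Traceback (most recent call last):
  File "h.py", line 24, in show
    T,s=pose(); print('t',round(s['t'],2),'tcp',s['tool_pos'].round(4),'yaw',np.degrees(np.arctan2(T[1,0],T[0,0])).round(2),'tz',T[:3,2].round(4),'q',s['q'].round(3),'F',s['force'].round(1),s['gripper_force'].round(1)); return T,s
                                                                                                                                                                                              ^^^^^^^^^^^^^^^^^^^^^^^^
AttributeError: 'float' object has no attribute 'round'
```

```bash
sed -i "s/,s\['gripper_force'\].round(1))/)/" h.py
cat >> h.py <<'E'
def go(c,yaw,z,back=.130):
    'tool shift that puts blade point (back ahead of the TCP) over c, heading yaw'
    T,s=show(); u=np.array([np.cos(np.radians(yaw)),np.sin(np.radians(yaw))])
    d=np.append(np.array(c)-back*u,z)-T[:3,3]; y0=np.degrees(np.arctan2(T[1,0],T[0,0]))
    print('shift',(T[:3,:3].T@d).round(4),'turn',round((y0-yaw+180)%360-180,2))
E
python3 -c "
from h import *
go([.4978,.372],89,.169)"
```

```text
t 11.13 tcp [0.4959 0.0975 0.1739] yaw 88.83 tz [ 2.8e-03  2.0e-04 -1.0e+00] q [ 0.093 -0.093  1.828 -0.     1.404  0.113] F [ 0.1  0.6 -1.2]
shift [ 0.1445 -0.0033  0.0049] turn -0.17
```

{"op": "servo_tool", "data": {
  "plan": "0 0 0 0;0 0 0 0"
}}

```text
t: 11.3
tool_pos: [0.4958, 0.0979, 0.1739]
orientation: [2.242, 2.198, 0.004]
force: [-0.4, -0.2, -2.5]
opening: 0.0197
gripper_force: 49.8
```

```bash
python3 -c "
from h import *
go([.4978,.372],89,.169)"
```

```text
t 11.3 tcp [0.4958 0.0979 0.1739] yaw 88.86 tz [ 3.3e-03  3.0e-04 -1.0e+00] q [ 0.093 -0.093  1.828 -0.     1.403  0.113] F [-0.4 -0.2 -2.5]
shift [ 0.1441 -0.0032  0.0049] turn -0.14
```

{"op": "servo_tool", "data": {
  "plan": "0 -0.001 0.002 0;0.01 -0.002 0.004 0;0.025 -0.003 0.005 0;0.04 -0.003 0.005 0;0.04 -0.003 0.005 0;0.04 -0.003 0.005 0"
}}

```text
t: 11.8
tool_pos: [0.4922, 0.1388, 0.1668]
orientation: [-2.241, -2.201, 0.0]
force: [0.1, -0.8, -1.6]
opening: 0.0195
gripper_force: 49.8
```

```bash
python3 -c "
from h import *
go([.4978,.372],89,.169); c=cam('scene'); cv2.imwrite('pics/s2.png',cv2.resize(c['image'][200:300,110:260],None,fx=5,fy=5,interpolation=cv2.INTER_CUBIC))"
```

```text
t 11.8 tcp [0.4922 0.1388 0.1668] yaw 88.96 tz [-2.e-04 -0.e+00 -1.e+00] q [ 0.175 -0.067  1.817 -0.     1.392  0.193] F [ 0.1 -0.8 -1.6]
shift [ 0.1033  0.0014 -0.0022] turn -0.04
```

View pics/s2.png

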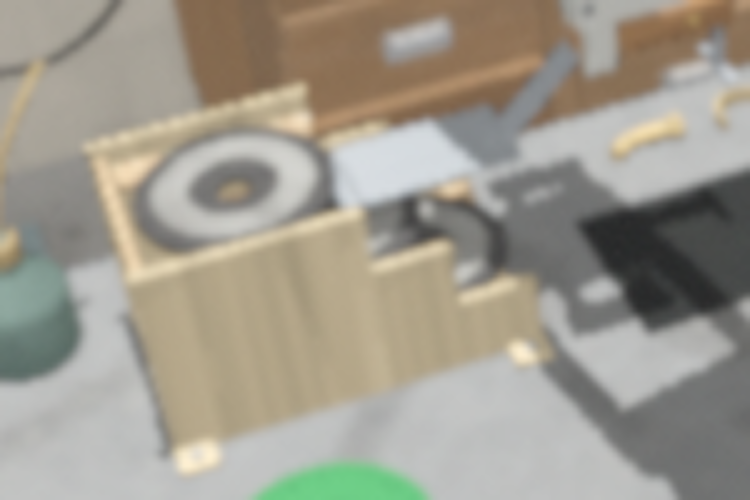

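{"op": "servo_tool", "data": {
  "plan": "0.005 0.001 -0.001 0;0.015 0.001 -0.001 0;0.03 0.001 -0.001 0;0.045 0.001 -0.001 0;0.06 0.001 -0.001 0;0.075 0.001 -0.001 0;0.09 0.001 -0.001 0;0.1 0.001 -0.001 0;0.103 0.001 -0.001 0;0.103 0.001 -0.001 0;0.103 0.001 -0.001 0"
}}

```text
t: 12.77
tool_pos: [0.4955, 0.2405, 0.1678]
orientation: [2.243, 2.199, -0.001]
force: [-0.2, -0.8, -2.8]
opening: 0.0198
gripper_force: 49.8
```

```bash
python3 -c "
from h import *
go([.4978,.372],89,.169)"
```

```text
t 12.77 tcp [0.4955 0.2405 0.1678] yaw 88.86 tz [-2.e-04 -4.e-04 -1.e+00] q [ 0.359  0.04   1.709 -0.     1.393  0.379] F [-0.2 -0.8 -2.8]
shift [ 0.0015 -0.     -0.0012] turn -0.14
```

{"op": "servo_tool", "data": {
  "plan": "0 0 -0.002 0;0 0 -0.004 0;0 0 -0.005 0;0 0 -0.006 0;0 0 -0.007 0;0 0 -0.008 0;0 0 -0.01 0;0 0 -0.013 0;0 0 -0.017 0;0 0 -0.021 0;0 0 -0.024 0;0 0 -0.024 0"
}}

```text
t: 13.77
tool_pos: [0.4961, 0.241, 0.1931]
orientation: [2.243, 2.199, 0.002]
force: [-0.6, -1.2, -4.7]
opening: 0.0197
gripper_force: 49.8
```

```bash
python3 -c "
from h import *
go([.4978,.372],89,.19); c=cam('wrist'); cv2.imwrite('pics/w5.png',c['image'])"
```

```text
t 13.77 tcp [0.4961 0.241  0.1931] yaw 88.85 tz [ 1.6e-03  6.0e-04 -1.0e+00] q [ 0.359  0.022  1.68  -0.     1.438  0.379] F [-0.6 -1.2 -4.7]
shift [ 0.001  -0.0006  0.0031] turn -0.15
```

View pics/w5.png

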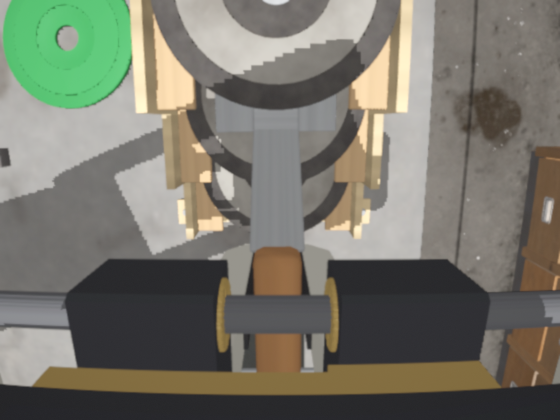

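```bash
python3 -c "
from h import *
c=cam('wrist'); 
for p in((275,108),(153,0),(401,0),(275,35),(275,130)): print(onz(c,*p,.151).round(4))"
```

```text
[0.4966 0.3139 0.151 ]
[0.4378 0.3677 0.151 ]
[0.5595 0.3654 0.151 ]
[0.4973 0.3491 0.151 ]
[0.4964 0.3029 0.151 ]
```

```bash
cat > plan.py <<'E'
from h import *
def q6(p,yaw):
    r=np.hypot(*p[:2]); return np.arctan2(p[1],p[0])-np.arcsin(.051/r)-np.radians(yaw)+np.pi/2
def tcp(c,yaw,z,back):
    u=np.radians(yaw); return np.array([c[0]-back*np.cos(u),c[1]-back*np.sin(u),z,yaw])
def heading(c,z,back,lim=2.60,base=-87.85):
    y=base
    while q6(tcp(c,y,z,back),y)>lim: y+=.1
    return y
def rows(path,start=None):
    'path: list of (x,y,z,yaw) per row; prints calls of <=12 rows'
    if start is None:
        T,s=show(); start=np.append(s['tool_pos'],np.degrees(np.arctan2(T[1,0],T[0,0])))
    path=[np.array(p,float) for p in path]; b=np.array(start,float)
    for i in range(0,len(path),12):
        a=np.radians(b[3]); X=np.array([np.cos(a),np.sin(a)]); Y=np.array([np.sin(a),-np.cos(a)])
        print(';'.join('%.4g %.4g %.4g %.4g'%(round((p[:2]-b[:2])@X,4),round((p[:2]-b[:2])@Y,4),round(b[2]-p[2],4),round(b[3]-p[3],1)) for p in path[i:i+12])); print()
        b=path[min(i+11,len(path)-1)]
def smooth(a,b,n):
    s=np.arange(1,n+1)/n; s=s**3*(10-15*s+6*s*s); return [np.array(a)+(np.array(b)-np.array(a))*t for t in s]
def blend(wps,n):
    'smooth time through several waypoints (spline)'
    from scipy.interpolate import PchipInterpolator
    w=np.array(wps,float); d=np.linalg.norm(np.diff(w,axis=0)*[1,1,1,.0025],axis=1); t=np.r_[0,np.cumsum(d)]/d.sum()
    f=PchipInterpolator(t,w); s=np.arange(1,n+1)/n; s=s*s*(3-2*s); return list(f(s))
AX=np.array([np.cos(np.radians(-87.85)),np.sin(np.radians(-87.85))]); SC=np.array([.472,-.338])
E
python3 - <<'E'
from plan import *
T,s=pose(); st=np.append(s['tool_pos'],88.85)
back=.134; c0=SC-AX*.15; h0=heading(c0,.21,back); e=tcp(c0,h0,.21,back); print('entry',e,q6(e,h0))
p=blend([st,[.485,.06,.205,88],[.43,-.01,.215,5],e],54)
rows(p)
print(max(np.linalg.norm(np.diff(np.array(p)[:,:2],axis=0),axis=1)),max(abs(np.diff(np.array(p)[:,3]))), [round(q6(x,x[3]),2) for x in p[::9]])
E
```

```text
entry [ 4.28426714e-01 -5.95905872e-02  2.10000000e-01 -7.35500000e+01] 2.5981009936758306
t 13.87 tcp [0.4957 0.2408 0.1922] yaw 88.85 tz [ 5.e-04  2.e-04 -1.e+00] q [ 0.359  0.022  1.682 -0.     1.437  0.379] F [-0.2  0.5 -3.5]
-0.0008 0 -0.0001 0;-0.0032 0.0001 -0.0002 0;-0.0071 0.0001 -0.0004 0;-0.0124 0.0002 -0.0008 0;-0.019 0.0003 -0.0012 0;-0.0269 0.0003 -0.0017 0;-0.036 0.0004 -0.0023 0;-0.0461 0.0004 -0.0029 0;-0.0572 0.0003 -0.0036 0.1;-0.0689 0.0001 -0.0044 0.1;-0.0814 -0.0002 -0.0052 0.1;-0.0942 -0.0005 -0.006 0.2

-0.0131 -0.0004 -0.0009 0.1;-0.0261 -0.001 -0.0018 0.1;-0.0389 -0.0017 -0.0027 0.2;-0.0513 -0.0025 -0.0036 0.3;-0.0629 -0.0034 -0.0045 0.4;-0.0734 -0.0045 -0.0054 0.5;-0.0826 -0.0057 -0.0063 0.6;-0.0904 -0.0071 -0.0072 0.9;-0.0975 -0.0095 -0.0081 2.5;-0.1041 -0.0128 -0.0091 5.5;-0.1103 -0.0171 -0.0101 9.9;-0.1161 -0.022 -0.0111 15.3

-0.0066 -0.0037 -0.001 6.4;-0.013 -0.0078 -0.0019 13.6;-0.0191 -0.0119 -0.0028 21.3;-0.0249 -0.0159 -0.0036 29.4;-0.0304 -0.0195 -0.0043 37.6;-0.0356 -0.0224 -0.0049 45.7;-0.0406 -0.0245 -0.0053 53.6;-0.0453 -0.0256 -0.0056 60.8;-0.0498 -0.0254 -0.0057 67.4;-0.054 -0.0244 -0.0057 73.5;-0.0581 -0.0235 -0.0056 79.4;-0.062 -0.0225 -0.0055 85.3

0.0006 0.0038 0.0002 5.7;0.0012 0.0074 0.0003 11.2;0.0018 0.0109 0.0006 16.6;0.0024 0.0141 0.0009 21.7;0.0029 0.0172 0.0012 26.7;0.0034 0.02 0.0015 31.4;0.0039 0.0227 0.0019 35.8;0.0044 0.0251 0.0022 40;0.0048 0.0273 0.0026 43.8;0.0052 0.0293 0.003 47.4;0.0056 0.0311 0.0034 50.6;0.0059 0.0327 0.0037 53.4

0.0012 0.0006 0.0003 2.5;0.0023 0.0011 0.0006 4.5;0.0031 0.0014 0.0008 6.1;0.0036 0.0017 0.001 7.3;0.004 0.0019 0.0011 8;0.0041 0.0019 0.0011 8.3

0.013073315822332744 8.211068056832346 [np.float64(0.38), np.float64(0.26), np.float64(0.06), np.float64(0.72), np.float64(1.7), np.float64(2.37)]
```

{"op": "servo_tool", "data": {
  "plan": "-0.003 0 0 0;-0.009 0 -0.001 0;-0.018 0 -0.002 0;-0.031 0 -0.003 0;-0.048 0 -0.004 0;-0.068 0 -0.006 0;-0.09 0 -0.008 0;-0.112 0 -0.01 0;-0.134 0 -0.012 0;-0.154 0 -0.014 0;-0.171 0 -0.016 0;-0.182 0 -0.016 0"
}}

```text
t: 14.87
tool_pos: [0.4919, 0.0561, 0.2086]
orientation: [2.245, 2.196, 0.0]
force: [0.4, -0.5, -4.0]
opening: 0.0195
gripper_force: 49.8
```

{"op": "servo_tool", "data": {
  "plan": "-0.007 -0.001 0 1;-0.012 -0.002 0 3;-0.015 -0.004 0 6;-0.018 -0.006 0 10;-0.021 -0.009 0 15;-0.023 -0.012 0 20.5;-0.025 -0.015 0 26;-0.027 -0.018 0 31.5;-0.029 -0.021 0 37;-0.031 -0.024 0 42.5;-0.033 -0.027 0 48;-0.035 -0.03 0 53.5"
}}

```text
t: 15.87
tool_pos: [0.4607, 0.0249, 0.2076]
orientation: [-2.996, -0.945, 0.001]
force: [0.2, -0.6, -4.1]
opening: 0.0197
gripper_force: 49.8
```

{"op": "servo_tool", "data": {
  "plan": "-0.004 0.002 0 5.5;-0.008 0.003 0 11;-0.012 0.005 0 16.5;-0.017 0.006 0 22;-0.021 0.008 0 27.5;-0.025 0.01 0 33;-0.029 0.011 0 38.5;-0.034 0.013 0 44;-0.038 0.015 0 49.5;-0.042 0.016 0 55;-0.046 0.018 0 60.5;-0.05 0.019 0 66"
}}

```text
t: 16.87
tool_pos: [0.4311, -0.0196, 0.2076]
orientation: [-3.027, 0.839, 0.001]
force: [0.9, -0.7, -4.1]
opening: 0.0195
gripper_force: 49.8
```

{"op": "servo_tool", "data": {
  "plan": "0.002 0.004 0 5;0.004 0.008 0 10;0.006 0.012 0 15;0.007 0.016 0 20;0.009 0.02 0 25;0.011 0.023 0 29.5;0.012 0.026 0 33.5;0.014 0.029 0 37;0.015 0.031 0 40;0.015 0.033 0 42;0.015 0.033 0 43;0.015 0.033 0 43"
}}

```text
t: 17.87
tool_pos: [0.4274, -0.0556, 0.2077]
orientation: [-2.513, 1.884, 0.001]
force: [-0.4, 0.6, -4.3]
opening: 0.0196
gripper_force: 49.8
```

```bash
python3 - <<'E'
from plan import *
T,s=show(); c=cam('wrist'); im=c['image']; cv2.imwrite('pics/w6.png',im)
st=np.append(s['tool_pos'],np.degrees(np.arctan2(T[1,0],T[0,0])))
E
```

```text
t 17.87 tcp [ 0.4274 -0.0556  0.2077] yaw -73.72 tz [-2.e-04  7.e-04 -1.e+00] q [-2.490e-01 -3.310e-01  1.970e+00  1.000e-03  1.503e+00  2.609e+00] F [-0.4  0.6 -4.3]
```

View pics/w6.png

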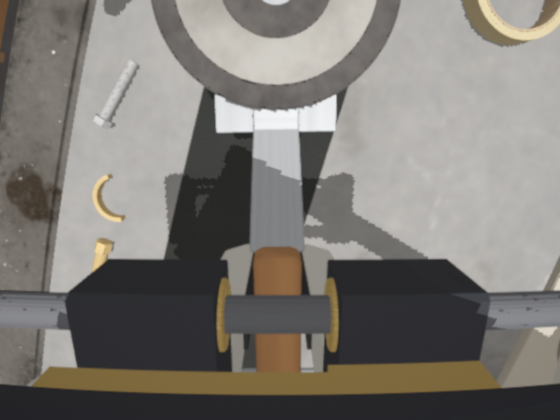

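The disc hasn't moved on the blade; its edge is still at (275,108). Now planning the insertion.

```bash
cat >> plan.py <<'E'
def insert(z0,z,back,n=24,d0=.15,d1=.003,lim=2.60,m=6):
    f=lambda d,zz:(lambda c:tcp(c,heading(c,zz,back,lim),zz,back))(SC-AX*d)
    s=np.arange(1,n+1)/n; s=s*s*(3-2*s)
    p=smooth(f(d0,z0),f(d0,z),m)+[f(d0+(d1-d0)*t,z) for t in s]
    rows(p); print('end',p[-1].round(4))
E
python3 -c "
from plan import *
insert(.2077,.184,.134)"
```

```text
t 17.92 tcp [ 0.4275 -0.0556  0.2078] yaw -73.63 tz [-1.e-04  5.e-04 -1.e+00] q [-2.490e-01 -3.310e-01  1.969e+00  1.000e-03  1.503e+00  2.607e+00] F [ 0.3 -0.2 -4.2]
0.0041 0.0002 0.001 -0.1;0.0041 0.0002 0.0051 -0.1;0.0041 0.0002 0.012 -0.1;0.0041 0.0002 0.0188 -0.1;0.0041 0.0002 0.023 -0.1;0.0041 0.0002 0.0238 -0.1;0.0048 0.0001 0.0238 0;0.0069 -0 0.0238 0.3;0.0102 0.0001 0.0238 0.6;0.0147 0.0001 0.0238 1.1;0.0201 0 0.0238 1.7;0.0265 -0 0.0238 2.4

0.0071 -0.0004 0 0.8;0.0149 -0.0006 0 1.6;0.0232 -0.001 0 2.5;0.0319 -0.0013 0 3.4;0.0409 -0.0016 0 4.3;0.05 -0.0018 0 5.2;0.0592 -0.002 0 6.1;0.0683 -0.002 0 6.9;0.0771 -0.0023 0 7.8;0.0856 -0.0022 0 8.5;0.0936 -0.0025 0 9.3;0.1009 -0.0024 0 9.9

0.0065 -0.0012 0 0.6;0.0121 -0.0022 0 1.1;0.0167 -0.003 0 1.5;0.0201 -0.0035 0 1.8;0.0223 -0.0037 0 1.9;0.023 -0.0037 0 1.9

end [  0.4669  -0.2011   0.184  -87.85  ]
```

{"op": "servo_tool", "data": {
  "plan": "0.001 0 0.001 0;0.002 0 0.005 0;0.003 0 0.012 0;0.004 0 0.019 0;0.004 0 0.023 0;0.004 0 0.024 0;0.004 0 0.024 0;0.004 0 0.024 0;0.004 0 0.024 0"
}}

```text
t: 18.67
tool_pos: [0.4289, -0.06, 0.1843]
orientation: [-2.515, 1.883, -0.001]
force: [-0.4, 0.4, -4.2]
opening: 0.0197
gripper_force: 49.8
```

```bash
python3 -c "
from plan import *
insert(.184,.184,.134,m=1)
c=cam('top'); cv2.imwrite('pics/t2.png',cv2.resize(c['image'][160:270,270:420],None,fx=5,fy=5,interpolation=cv2.INTER_CUBIC))
d=SC-AX*.15
print(proj(c,[*d,.145]),(proj(c,[*d,.145])-[270,160])*5)"
```

```text
t 18.67 tcp [ 0.4289 -0.06    0.1843] yaw -73.65 tz [ 6.e-04 -1.e-04 -1.e+00] q [-0.257 -0.311  1.997  0.     1.455  2.599] F [-0.4  0.4 -4.2]
-0.0005 0.0003 0.0003 -0.1;0.0002 0.0003 0.0003 -0;0.0023 0.0001 0.0003 0.3;0.0056 0.0002 0.0003 0.6;0.0101 0.0002 0.0003 1.1;0.0155 0.0001 0.0003 1.7;0.0219 0.0001 0.0003 2.4;0.029 0 0.0003 3.2;0.0368 0.0001 0.0003 4;0.0451 0 0.0003 4.9;0.0538 0.0001 0.0003 5.8;0.0628 0.0002 0.0003 6.7

0.0091 -0.0009 0 0.9;0.0182 -0.0018 0 1.8;0.0273 -0.0025 0 2.6;0.0361 -0.0035 0 3.5;0.0445 -0.004 0 4.2;0.0525 -0.0048 0 5;0.0598 -0.0053 0 5.6;0.0664 -0.0058 0 6.2;0.0721 -0.0063 0 6.7;0.0767 -0.0066 0 7.1;0.0802 -0.0068 0 7.4;0.0824 -0.0068 0 7.5

0.0007 -0 0 0

end [  0.4669  -0.2011   0.184  -87.85  ]
[327.70972112 214.46776645] [288.5486056  272.33883225]
```

View pics/t2.png

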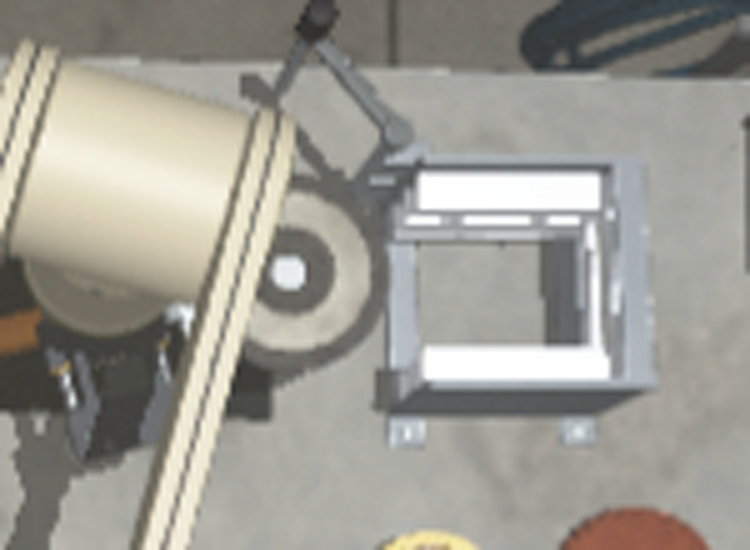

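The disc's bore is at crop px (288,272), exactly as predicted. The gate is wide open. Inserting.

{"op": "servo_tool", "data": {
  "plan": "0.001 0 0 0;0.003 0 0 0.3;0.006 0 0 0.7;0.011 0 0 1.2;0.017 0 0 1.9;0.024 0 0 2.6;0.031 0 0 3.4;0.038 0 0 4.1;0.045 0 0 4.9;0.052 0 0 5.6;0.058 0 0 6.2;0.063 0 0 6.7"
}}

```text
t: 19.72
tool_pos: [0.4465, -0.1211, 0.1839]
orientation: [2.399, -2.028, -0.0]
force: [0.2, -0.3, -4.9]
opening: 0.0197
gripper_force: 49.8
```

```bash
python3 -c "
from plan import *
T,s=show(); u=T[:2,0]; c=s['tool_pos'][:2]+.134*u-SC; print('disc rel: along',c@AX,'lat(+y)',c@[-AX[1],AX[0]])
insert(.184,.184,.134,m=1,d0=-(c@AX),n=13)"
```

```text
t 19.72 tcp [ 0.4465 -0.1211  0.1839] yaw -80.43 tz [-1.e-04  0.e+00 -1.e+00] q [-0.376 -0.22   1.923 -0.     1.439  2.599] F [ 0.2 -0.3 -4.9]
disc rel: along -0.08479246555791946 lat(+y) -3.3020152711356505e-06
t 19.72 tcp [ 0.4465 -0.1211  0.1839] yaw -80.43 tz [-1.e-04  0.e+00 -1.e+00] q [-0.376 -0.22   1.923 -0.     1.439  2.599] F [ 0.2 -0.3 -4.9]
0 -0.0001 -0.0001 0;0.0014 -0.0001 -0.0001 0.1;0.0052 -0.0005 -0.0001 0.5;0.011 -0.0012 -0.0001 1.1;0.0184 -0.0019 -0.0001 1.8;0.0269 -0.0026 -0.0001 2.6;0.0361 -0.0033 -0.0001 3.4;0.0456 -0.0042 -0.0001 4.3;0.0549 -0.0049 -0.0001 5.1;0.0635 -0.0056 -0.0001 5.9;0.071 -0.0063 -0.0001 6.6;0.077 -0.0067 -0.0001 7.1

0.0038 -0.0007 0 0.3;0.0052 -0.0007 0 0.3

end [  0.4669  -0.2011   0.184  -87.85  ]
```

{"op": "servo_tool", "data": {
  "plan": "0.001 0 0 0.1;0.005 -0.001 0 0.5;0.011 -0.001 0 1.1;0.018 -0.002 0 1.8;0.027 -0.003 0 2.6;0.036 -0.003 0 3.4;0.046 -0.004 0 4.3;0.055 -0.005 0 5.1;0.064 -0.006 0 5.9;0.071 -0.006 0 6.6;0.078 -0.007 0 7.2;0.081 -0.007 0 7.4"
}}

```text
t: 20.72
tool_pos: [0.4671, -0.2001, 0.1839]
orientation: [2.263, -2.179, 0.0]
force: [0.3, -0.3, -4.5]
opening: 0.0198
gripper_force: 49.8
```

{"op": "servo_tool", "data": {
  "plan": "0 0 0 0;0 0 0.003 0;0 0 0.006 0;0 0 0.008 0;0 0 0.009 0;0 0 0.01 0;0 0 0.011 0;0 0 0.012 0;0 0 0.013 0;0 0 0.015 0;0 0 0.017 0;0 0 0.017 0"
}}

```text
t: 21.72
tool_pos: [0.4666, -0.1989, 0.1664]
orientation: [2.264, -2.177, -0.001]
force: [-1.0, -0.5, -1.4]
opening: 0.0198
gripper_force: 49.8
```

```bash
python3 -c "
from plan import *
T,s=show(); u=T[:2,0]; c=s['tool_pos'][:2]+.134*u-SC; print('disc rel: along',c@AX,'lat(+y)',c@[-AX[1],AX[0]])
c=cam('wrist'); cv2.imwrite('pics/w7.png',c['image'])"
```

```text
t 21.72 tcp [ 0.4666 -0.1989  0.1664] yaw -87.75 tz [-6.e-04  3.e-04 -1.e+00] q [-0.504 -0.078  1.828 -0.     1.392  2.598] F [-1.  -0.5 -1.4]
disc rel: along -0.005155404505916268 lat(+y) 7.832814806860149e-05
```

View pics/w7.png

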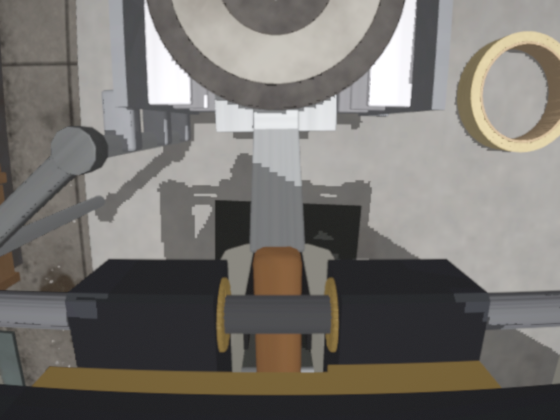

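```bash
cat >> plan.py <<'E'
def retract(z,back=.134,d0=.005,d1=.16,n=12):
    f=lambda d:(lambda c:tcp(c,heading(c,z,back),z,back))(SC-AX*d)
    s=np.arange(1,n+1)/n; s=s*s*(3-2*s); p=[f(d0+(d1-d0)*t) for t in s]; rows(p); return p[-1]
E
python3 - <<'E'
from plan import *
e=retract(.1664); print(e)
e2=np.r_[e[:2],.19,e[3]]
p=[]
n=24
for t in np.arange(1,n+1)/n:
    t2=t
    y=e[3]+(89-e[3])*t2
    q=e[:2]+(np.array([.494,.055])-e[:2])*t
    p.append([*q,.1664+(.124-.1664)*max(0,(t-.6)/.4),y])
rows(p,e)
E
```

```text
t 21.77 tcp [ 0.4667 -0.199   0.1666] yaw -87.75 tz [-5.e-04  3.e-04 -1.e+00] q [-0.504 -0.078  1.827 -0.     1.393  2.598] F [-1.   0.4 -1.9]
-0.0029 0.0006 0.0002 -0.2;-0.0113 0.0024 0.0002 -1;-0.024 0.005 0.0002 -2.1;-0.0398 0.0082 0.0002 -3.5;-0.0576 0.0122 0.0002 -5.2;-0.0763 0.0165 0.0002 -7.1;-0.0949 0.0209 0.0002 -9;-0.1123 0.0253 0.0002 -10.9;-0.1274 0.0291 0.0002 -12.6;-0.1394 0.0323 0.0002 -14;-0.1473 0.0343 0.0002 -14.9;-0.1501 0.0352 0.0002 -15.3

[ 4.25591390e-01 -5.03497752e-02  1.66400000e-01 -7.24500000e+01]
-0.0033 -0.004 0 -6.7;-0.0067 -0.0081 0 -13.5;-0.01 -0.0121 0 -20.2;-0.0133 -0.0162 0 -26.9;-0.0166 -0.0202 0 -33.6;-0.02 -0.0242 0 -40.4;-0.0233 -0.0283 0 -47.1;-0.0266 -0.0323 0 -53.8;-0.0299 -0.0364 0 -60.5;-0.0333 -0.0404 0 -67.3;-0.0366 -0.0445 0 -74;-0.0399 -0.0485 0 -80.7

0.0035 -0.0039 0 -6.7;0.0069 -0.0079 0 -13.5;0.0104 -0.0118 0.0027 -20.2;0.0138 -0.0157 0.0071 -26.9;0.0173 -0.0197 0.0115 -33.6;0.0207 -0.0236 0.0159 -40.4;0.0242 -0.0275 0.0203 -47.1;0.0276 -0.0315 0.0247 -53.8;0.0311 -0.0354 0.0292 -60.5;0.0345 -0.0393 0.0336 -67.3;0.038 -0.0433 0.038 -74;0.0414 -0.0472 0.0424 -80.7
```

{"op": "servo_tool", "data": {
  "plan": "-0.003 0 0 -0.2;-0.011 0.002 0 -1;-0.024 0.005 0 -2.1;-0.04 0.008 0 -3.5;-0.058 0.012 0 -5.2;-0.076 0.0165 0 -7.1;-0.095 0.021 0 -9;-0.112 0.025 0 -10.9;-0.127 0.029 0 -12.6;-0.139 0.032 0 -14;-0.147 0.034 0 -14.9;-0.15 0.035 0 -15.3"
}}

```text
t: 22.77
tool_pos: [0.4256, -0.0491, 0.167]
orientation: [-2.537, 1.853, -0.0]
force: [-0.5, -0.1, -2.1]
opening: 0.0197
gripper_force: 49.8
```

{"op": "servo_tool", "data": {
  "plan": "-0.003 -0.004 0 -6.7;-0.007 -0.008 0 -13.5;-0.01 -0.012 0 -20.2;-0.013 -0.016 0 -26.9;-0.017 -0.02 0 -33.6;-0.02 -0.024 0 -40.4;-0.023 -0.028 0 -47.1;-0.027 -0.032 0 -53.8;-0.03 -0.036 0 -60.5;-0.033 -0.04 0 -67.3;-0.037 -0.044 0 -74;-0.04 -0.048 0 -80.7"
}}

```text
t: 23.77
tool_pos: [0.4599, 0.002, 0.1669]
orientation: [3.133, 0.234, -0.0]
force: [0.1, 1.0, -2.7]
opening: 0.0199
gripper_force: 49.8
```

{"op": "servo_tool", "data": {
  "plan": "0.003 -0.004 0 -6.7;0.007 -0.008 0 -13.5;0.01 -0.012 0.003 -20.2;0.014 -0.016 0.007 -26.9;0.017 -0.02 0.012 -33.6;0.021 -0.024 0.016 -40.4;0.024 -0.028 0.02 -47.1;0.028 -0.031 0.025 -53.8;0.031 -0.035 0.029 -60.5;0.035 -0.039 0.034 -67.3;0.038 -0.043 0.038 -74;0.041 -0.047 0.042 -80.7"
}}

```text
t: 24.77
tool_pos: [0.4938, 0.0543, 0.1246]
orientation: [2.236, 2.207, -0.0]
force: [0.1, 0.7, -1.3]
opening: 0.0195
gripper_force: 49.8
```

{"op": "servo_tool", "data": {
  "plan": "0 0 0 0;0 0 0 0"
}}

```text
t: 24.93
tool_pos: [0.4934, 0.0543, 0.1247]
orientation: [-2.245, -2.197, 0.001]
force: [0.4, 1.0, -3.1]
opening: 0.0197
gripper_force: 49.8
```

```bash
python3 - <<'E'
from plan import *
go([.4965,.3225],89,.124)
c=cam('wrist'); T,_=pose()
print([proj(c,(T@[.062,y,.0491,1])[:3]).round(1) for y in(-.032,.032)])
im=c['image']; cv2.imwrite('pics/w8.png',im)
t=cam('top'); 
d=SC-AX*.005
print('pred stored disc',proj(t,[*d,.132]))
g=cv2.cvtColor(t['image'],cv2.COLOR_BGR2GRAY)[180:250,335:410]
cv2.imwrite('pics/mix.png',np.vstack([cv2.resize(im[0:150,130:430],(750,375)),cv2.resize(t['image'][180:250,310:410],None,fx=3,fy=3,interpolation=cv2.INTER_CUBIC)[:,:750].copy() if 0 else np.pad(cv2.resize(t['image'][180:250,310:410],None,fx=3,fy=3,interpolation=cv2.INTER_CUBIC),((0,0),(0,450),(0,0)))]))
E
```

```text
t 24.93 tcp [0.4934 0.0543 0.1247] yaw 88.75 tz [-7.e-04 -3.e-04 -1.e+00] q [ 0.006 -0.068  1.898 -0.     1.313  0.028] F [ 0.4  1.  -3.1]
shift [ 0.1383 -0.0022  0.0006] turn -0.25
[array([217.1, 129.9]), array([337.1, 130.1])]
pred stored disc [373.41582087 214.9080072 ]
```

View pics/mix.png

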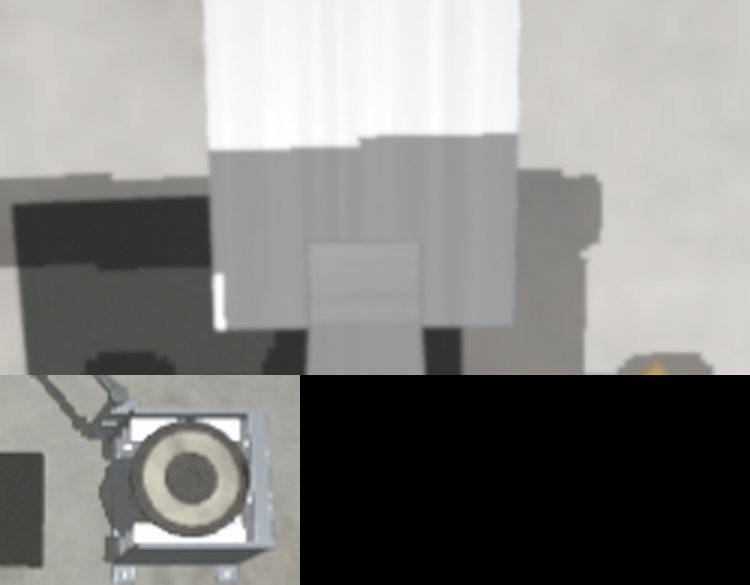

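That check makes 15 pictures viewed, one over the limit of 14, so I'll view no more and work from numbers only. It showed disc 1 stored at px (373,214), as predicted. Sliding under the middle disc now.

{"op": "servo_tool", "data": {
  "plan": "0.004 0 0 0;0.012 -0.001 0 0;0.024 -0.002 0 0;0.038 -0.002 0 0;0.053 -0.002 0 0;0.068 -0.002 0 0;0.083 -0.002 0 0;0.098 -0.002 0 0;0.112 -0.002 0 0;0.124 -0.002 0 0;0.134 -0.002 0 0;0.138 -0.002 0 0"
}}

```text
t: 26.03
tool_pos: [0.4938, 0.1943, 0.125]
orientation: [-2.24, -2.202, -0.001]
force: [0.9, -0.4, -2.4]
opening: 0.0193
gripper_force: 49.8
```

{"op": "servo_tool", "data": {
  "plan": "0 0 0 0;0 0 0 0"
}}

```text
t: 26.2
tool_pos: [0.494, 0.1924, 0.1248]
orientation: [2.241, 2.201, -0.001]
force: [0.2, 0.1, -2.2]
opening: 0.0197
gripper_force: 49.8
```

```bash
python3 -c "
from plan import *
go([.4965,.3225],89,.124)"
```

```text
t 26.2 tcp [0.494  0.1924 0.1248] yaw 88.97 tz [-2.e-04 -4.e-04 -1.e+00] q [ 0.275  0.024  1.807 -0.     1.311  0.293] F [ 0.2  0.1 -2.2]
shift [0.0001 0.0003 0.0008] turn -0.03
```

Lifting, then measuring the disc's edge on the blade numerically.

{"op": "servo_tool", "data": {
  "plan": "0 0 -0.002 0;0 0 -0.004 0;0 0 -0.005 0;0 0 -0.006 0;0 0 -0.007 0;0 0 -0.008 0;0 0 -0.01 0;0 0 -0.013 0;0 0 -0.017 0;0 0 -0.021 0;0 0 -0.024 0;0 0 -0.024 0"
}}

```text
t: 27.2
tool_pos: [0.4947, 0.1927, 0.1501]
orientation: [2.241, 2.2, 0.002]
force: [0.3, -0.6, -3.8]
opening: 0.0196
gripper_force: 49.8
```

```bash
cat >> plan.py <<'E'
def discedge():
    'distance TCP -> disc centre along the lifter, from the dark rim below the pale label at picture columns left and right of the neck'
    T,s=show(); c=cam('wrist'); g=cv2.cvtColor(c['image'],cv2.COLOR_BGR2GRAY).astype(int); cv2.imwrite('pics/de.png',c['image'])
    z=s['tool_pos'][2]-.0521+.003+.007; pts=[]
    for u in(225,240,255,275,295,310,325):
        col=g[:130,u]; dark=np.where(col<95)[0]; print(u,'rim rows',(dark.min(),dark.max()) if len(dark) else None, end=' ')
        if len(dark): p=onz(c,u,dark.max()+.5,z); q=T[:3,:3].T@(p-s['tool_pos']); pts.append(q[0]+np.sqrt(.0625**2-q[1]**2))
    print(); print('back est',np.round(pts,4))
E
python3 -c "
from plan import *
discedge()"
```

```text
t 27.2 tcp [0.4947 0.1927 0.1501] yaw 88.95 tz [ 1.7e-03  5.0e-04 -1.0e+00] q [ 2.750e-01 -1.000e-03  1.783e+00 -0.000e+00  1.357e+00  2.930e-01] F [ 0.3 -0.6 -3.8]
225 rim rows (np.int64(76), np.int64(97)) 240 rim rows (np.int64(78), np.int64(104)) 255 rim rows (np.int64(83), np.int64(107)) 275 rim rows (np.int64(85), np.int64(109)) 295 rim rows (np.int64(83), np.int64(108)) 310 rim rows (np.int64(80), np.int64(105)) 325 rim rows (np.int64(9), np.int64(99)) 
back est [0.135  0.1344 0.1347 0.1347 0.1345 0.1344 0.1348]
```

{"op": "servo_tool", "data": {
  "plan": "-0.003 0 0 0;-0.009 0 0 0;-0.018 0 0 0;-0.03 0 0 0;-0.044 0 0 0;-0.059 0 0 0;-0.075 0 0 0;-0.091 0 0 0;-0.106 0 -0.002 0;-0.12 0 -0.005 0;-0.13 0 -0.008 0;-0.135 0 -0.01 0"
}}

```text
t: 28.25
tool_pos: [0.4915, 0.0555, 0.1592]
orientation: [2.243, 2.199, -0.0]
force: [0.4, 0.2, -4.0]
opening: 0.0198
gripper_force: 49.8
```

{"op": "servo_tool", "data": {
  "plan": "-0.005 -0.001 -0.001 1;-0.01 -0.002 -0.002 3;-0.014 -0.004 -0.003 6;-0.018 -0.006 -0.003 10;-0.021 -0.009 -0.003 15;-0.023 -0.012 -0.003 20.5;-0.025 -0.015 -0.003 26;-0.027 -0.018 -0.003 31.5;-0.029 -0.021 -0.003 37;-0.031 -0.024 -0.003 42.5;-0.033 -0.027 -0.003 48;-0.035 -0.03 -0.003 53.5"
}}

```text
t: 29.25
tool_pos: [0.4605, 0.0234, 0.1617]
orientation: [-2.995, -0.947, 0.001]
force: [0.3, 0.7, -4.5]
opening: 0.0193
gripper_force: 49.8
```

{"op": "servo_tool", "data": {
  "plan": "-0.004 0.002 0 5.5;-0.008 0.003 0 11;-0.012 0.005 0 16.5;-0.017 0.006 0 22;-0.021 0.008 0 27.5;-0.025 0.01 0 33;-0.029 0.011 0 38.5;-0.034 0.013 0 44;-0.038 0.015 0 49.5;-0.042 0.016 0 55;-0.046 0.018 0 60.5;-0.05 0.019 0 66"
}}

```text
t: 30.25
tool_pos: [0.4309, -0.0212, 0.1618]
orientation: [-3.028, 0.837, 0.001]
force: [1.2, 0.0, -4.3]
opening: 0.0198
gripper_force: 49.8
```

{"op": "servo_tool", "data": {
  "plan": "0.002 0.004 0 5;0.004 0.008 0 10;0.006 0.012 0 15;0.007 0.016 0 20;0.009 0.02 0 25;0.011 0.023 0 29.5;0.012 0.026 0 33.5;0.014 0.029 0 37;0.015 0.031 0 40;0.015 0.033 0 42;0.015 0.033 0 43;0.015 0.033 0 43"
}}

```text
t: 31.25
tool_pos: [0.4273, -0.0571, 0.1618]
orientation: [-2.515, 1.882, 0.001]
force: [-0.3, 0.5, -3.6]
opening: 0.0199
gripper_force: 49.8
```

```bash
python3 - <<'E'
from plan import *
discedge()
insert(.163,.139,.1346)
c=cam('top'); im=c['image']; hsv=cv2.cvtColor(im,cv2.COLOR_BGR2HSV); T,s=pose()
d=s['tool_pos'][:2]+.1346*T[:2,0]; print('pred bore',proj(c,[*d,s['tool_pos'][2]-.042]))
E
```

```text
t 31.25 tcp [ 0.4273 -0.0571  0.1618] yaw -73.63 tz [-2.e-04  5.e-04 -1.e+00] q [-0.252 -0.298  2.029  0.     1.412  2.603] F [-0.3  0.5 -3.6]
225 rim rows None 240 rim rows None 255 rim rows None 275 rim rows (np.int64(108), np.int64(108)) 295 rim rows None 310 rim rows None 325 rim rows None 
back est [0.1356]
t 31.3 tcp [ 0.4274 -0.0571  0.1619] yaw -73.54 tz [ 0.e+00  4.e-04 -1.e+00] q [-0.252 -0.298  2.028  0.     1.412  2.602] F [ 0.3 -0.6 -3.9]
0.0021 -0.0003 -0.0002 0;0.0021 -0.0003 0.0039 0;0.0021 -0.0003 0.0109 0;0.0021 -0.0003 0.0179 0;0.0021 -0.0003 0.022 0;0.0021 -0.0003 0.0229 0;0.0028 -0.0004 0.0229 0.1;0.0049 -0.0003 0.0229 0.3;0.0082 -0.0004 0.0229 0.7;0.0127 -0.0005 0.0229 1.2;0.0181 -0.0005 0.0229 1.8;0.0245 -0.0005 0.0229 2.5

0.0071 -0.0002 0 0.7;0.0149 -0.0007 0 1.6;0.0232 -0.0008 0 2.4;0.0319 -0.0011 0 3.3;0.0409 -0.0014 0 4.2;0.05 -0.0016 0 5.1;0.0592 -0.0019 0 6;0.0683 -0.0021 0 6.9;0.0771 -0.0022 0 7.7;0.0856 -0.0023 0 8.5;0.0936 -0.0023 0 9.2;0.1009 -0.0025 0 9.9

0.0065 -0.001 0 0.5;0.0121 -0.0019 0 1;0.0167 -0.0027 0 1.4;0.0201 -0.0033 0 1.7;0.0223 -0.0037 0 1.9;0.023 -0.0037 0 1.9

end [  0.4668  -0.2005   0.139  -87.85  ]
pred bore [325.97986291 216.16210296]
```

```bash
python3 - <<'E'
from plan import *
t=cam('top'); w=cam('wrist'); w['W']=np.load('w1.npz')['W']
for p in((349.6,186.4),(349.25,186.25)): print('hinge top',tri(t,p,w,(366.75,210)))
print('knob open', onz(t,270+318/5,160+18/5,.213))
for lim in(2.6,2.5,2.46):
  for back,d in((.1346,.004),):
    c=SC-AX*d; y=heading(c,.1,back,lim); p=tcp(c,y,.1,back); f=np.radians(y)
    u=np.array([np.cos(f),np.sin(f)]);l=np.array([-u[1],u[0]])
    print(lim,y,p.round(4),'corner',(p[:2]+.0375*u+.094*l).round(4))
insert(.1618,.139,.1346,m=6,lim=2.5)
E
```

```text
hinge top [ 0.55342819 -0.25314322  0.16212142]
hinge top [ 0.54819929 -0.24803666  0.18376306]
knob open [ 0.60907165 -0.19580752  0.213     ]
2.6 -87.85 [  0.4668  -0.1995   0.1    -87.85  ] corner [ 0.5621 -0.2334]
2.5 -82.85000000000028 [  0.4551  -0.2004   0.1    -82.85  ] corner [ 0.553 -0.226]
2.46 -80.85000000000039 [  0.4504  -0.2011   0.1    -80.85  ] corner [ 0.5492 -0.2232]
t 31.45 tcp [ 0.4274 -0.0572  0.1619] yaw -73.51 tz [ 0.e+00  2.e-04 -1.e+00] q [-0.252 -0.298  2.028  0.     1.412  2.601] F [-0.1  0.1 -4.3]
0.0024 0.0112 0.0009 -4.9;0.0024 0.0112 0.0049 -4.9;0.0024 0.0112 0.0115 -4.9;0.0024 0.0112 0.0181 -4.9;0.0024 0.0112 0.0221 -4.9;0.0024 0.0112 0.0229 -4.9;0.0031 0.0111 0.0229 -4.8;0.0052 0.0112 0.0229 -4.6;0.0084 0.0111 0.0229 -4.2;0.0128 0.0111 0.0229 -3.7;0.0181 0.011 0.0229 -3.1;0.0243 0.011 0.0229 -2.4

0.007 0.0004 0 0.7;0.0146 0.0006 0 1.6;0.0227 0.0011 0 2.4;0.0312 0.0015 0 3.3;0.04 0.002 0 4.2;0.0489 0.0026 0 5.1;0.0579 0.0031 0 6;0.0668 0.0038 0 6.8;0.0755 0.0042 0 7.7;0.0837 0.005 0 8.4;0.0915 0.0057 0 9.1;0.0988 0.0061 0 9.8

0.0064 -0.0006 0 0.6;0.012 -0.0009 0 1;0.0166 -0.0013 0 1.4;0.02 -0.0016 0 1.7;0.0221 -0.0018 0 1.9;0.0229 -0.0019 0 2

end [  0.4554  -0.2014   0.139  -82.95  ]
```

{"op": "servo_tool", "data": {
  "plan": "0 0.001 0.001 -0.5;0.001 0.003 0.004 -1.3;0.001 0.005 0.009 -2.4;0.002 0.008 0.015 -3.5;0.002 0.01 0.02 -4.4;0.002 0.011 0.023 -4.9;0.003 0.011 0.023 -4.8;0.005 0.011 0.023 -4.6;0.008 0.011 0.023 -4.2;0.012 0.011 0.023 -3.7;0.015 0.011 0.023 -3.4;0.016 0.011 0.023 -3.3"
}}

```text
t: 32.45
tool_pos: [0.4218, -0.0766, 0.1392]
orientation: [-2.569, 1.809, -0.001]
force: [-0.6, 0.4, -4.3]
opening: 0.0201
gripper_force: 49.8
```

```bash
cat >> plan.py <<'E'
def state(back):
    T,s=show(); c=s['tool_pos'][:2]+back*T[:2,0]-SC; print('disc rel along',(c@AX).round(4),'lat',(c@[-AX[1],AX[0]]).round(4)); return -(c@AX)
E
python3 -c "
from plan import *
d=state(.1346); insert(.139,.139,.1346,m=1,d0=d,n=22,lim=2.5)"
```

```text
t 32.45 tcp [ 0.4218 -0.0766  0.1392] yaw -70.31 tz [ 5.e-04 -3.e-04 -1.e+00] q [-0.299 -0.286  2.061 -0.     1.366  2.499] F [-0.6  0.4 -4.3]
disc rel along -0.1348 lat 0.0002
t 32.45 tcp [ 0.4218 -0.0766  0.1392] yaw -70.31 tz [ 5.e-04 -3.e-04 -1.e+00] q [-0.299 -0.286  2.061 -0.     1.366  2.499] F [-0.6  0.4 -4.3]
-0 0.0001 0.0002 0;0.0007 0.0003 0.0002 0;0.0029 0.0003 0.0002 0.3;0.0063 0.0004 0.0002 0.7;0.0109 0.0007 0.0002 1.2;0.0165 0.0011 0.0002 1.8;0.023 0.0014 0.0002 2.5;0.0302 0.0021 0.0002 3.2;0.0381 0.0024 0.0002 4.1;0.0463 0.0031 0.0002 4.9;0.0549 0.0036 0.0002 5.8;0.0637 0.0045 0.0002 6.6

0.0088 -0.0004 0 0.9;0.0175 -0.0006 0 1.7;0.0259 -0.0009 0 2.5;0.0339 -0.001 0 3.2;0.0414 -0.0012 0 3.9;0.0481 -0.0014 0 4.5;0.0539 -0.0014 0 5;0.0587 -0.0015 0 5.4;0.0624 -0.0015 0 5.7;0.0646 -0.0015 0 5.9;0.0654 -0.0016 0 6

end [  0.4554  -0.2014   0.139  -82.95  ]
```

{"op": "servo_tool", "data": {
  "plan": "0.001 0 0 0;0.003 0 0 0.3;0.006 0 0 0.7;0.011 0.001 0 1.2;0.017 0.001 0 1.8;0.023 0.001 0 2.5;0.03 0.002 0 3.2;0.038 0.002 0 4.1;0.046 0.003 0 4.9;0.055 0.004 0 5.8;0.064 0.0045 0 6.6;0.072 0.005 0 7.3"
}}

```text
t: 33.45
tool_pos: [0.4412, -0.1465, 0.1389]
orientation: [2.447, -1.97, 0.0]
force: [-0.4, -0.4, -4.1]
opening: 0.0201
gripper_force: 49.8
```

{"op": "servo_tool", "data": {
  "plan": "0.009 0 0 0.9;0.018 -0.001 0 1.7;0.026 -0.001 0 2.5;0.034 -0.001 0 3.2;0.041 -0.001 0 3.9;0.047 -0.001 0 4.4;0.052 -0.001 0 4.8;0.055 -0.001 0 5.1;0.056 -0.001 0 5.3;0.056 -0.001 0 5.3"
}}

```text
t: 34.28
tool_pos: [0.454, -0.1999, 0.1389]
orientation: [-2.355, 2.079, 0.0]
force: [-0.7, 0.2, -3.4]
opening: 0.0198
gripper_force: 49.8
```

```bash
python3 -c "
from plan import *
d=state(.1346)"
```

```text
t 34.28 tcp [ 0.454  -0.1999  0.1389] yaw -82.88 tz [-1.e-04  2.e-04 -1.e+00] q [-0.518 -0.084  1.886  0.     1.34   2.499] F [-0.7  0.2 -3.4]
disc rel along -0.0046 lat -0.0011
```

Good. Now lower the disc and retract, with the yaw easing to stay within joint 6's range.

{"op": "servo_tool", "data": {
  "plan": "0 0 0.003 0;0 0 0.006 0;0 0 0.008 0;0 0 0.009 0;0 0 0.01 0;0 0 0.011 0;0 0 0.012 0;0 0 0.013 0;0 0 0.015 0;0 0 0.017 0;0 0 0.017 0;0 0 0.017 0"
}}

```text
t: 35.28
tool_pos: [0.4539, -0.1998, 0.1217]
orientation: [2.356, -2.079, -0.001]
force: [-0.8, -0.2, -2.7]
opening: 0.019
gripper_force: 49.8
```

```bash
cat >> plan.py <<'E'
def retract2(z,lim0,back=.1346,d1=.16,n=14):
    d0=state(back); p=[]; s=np.arange(1,n+1)/n; s=s*s*(3-2*s)
    for t in s:
        d=d0+(d1-d0)*t; c=SC-AX*d; p.append(tcp(c,heading(c,z,back,min(2.6,lim0+(2.6-lim0)*d/.05)),z,back))
    rows(p); e=p[-1]; print('end',e.round(4)); return e
E
python3 - <<'E'
from plan import *
retract2(.122,2.5)
E
```

```text
t 35.28 tcp [ 0.4539 -0.1998  0.1217] yaw -82.85 tz [-3.e-04  2.e-04 -1.e+00] q [-0.518 -0.067  1.902 -0.     1.307  2.499] F [-0.8 -0.2 -2.7]
disc rel along -0.0047 lat -0.0012
t 35.28 tcp [ 0.4539 -0.1998  0.1217] yaw -82.85 tz [-3.e-04  2.e-04 -1.e+00] q [-0.518 -0.067  1.902 -0.     1.307  2.499] F [-0.8 -0.2 -2.7]
-0.0021 -0.0023 -0.0003 0.4;-0.0085 -0.0031 -0.0003 0.5;-0.0182 -0.0042 -0.0003 0.6;-0.0306 -0.0055 -0.0003 0.7;-0.045 -0.0072 -0.0003 0.9;-0.0608 -0.0051 -0.0003 -0.6;-0.0771 -0.0028 -0.0003 -2.2;-0.0934 -0.0002 -0.0003 -3.9;-0.1089 0.0022 -0.0003 -5.5;-0.1229 0.0046 -0.0003 -7.1;-0.1349 0.0066 -0.0003 -8.4;-0.1442 0.0083 -0.0003 -9.5

-0.0061 0.0001 0 -0.7;-0.0083 -0 0 -0.9

end [ 4.254e-01 -4.980e-02  1.220e-01 -7.245e+01]
```

{"op": "servo_tool", "data": {
  "plan": "-0.002 -0.001 0 0.1;-0.008 -0.002 0 0.3;-0.018 -0.004 0 0.5;-0.03 -0.0055 0 0.7;-0.045 -0.007 0 0.8;-0.061 -0.005 0 -0.6;-0.077 -0.003 0 -2.2;-0.093 0 0 -3.9;-0.109 0.002 0 -5.5;-0.123 0.005 0 -7.1;-0.135 0.0065 0 -8.4;-0.152 0.009 0 -10.4"
}}

```text
t: 36.28
tool_pos: [0.4261, -0.0492, 0.1221]
orientation: [-2.535, 1.855, -0.001]
force: [0.6, 1.0, -1.7]
opening: 0.0192
gripper_force: 49.8
```

{"op": "servo_tool", "data": {
  "plan": "-0.001 -0.003 0 -6.7;-0.002 -0.007 0 -13.5;-0.003 -0.01 0 -20.2;-0.005 -0.013 0 -26.9;-0.006 -0.017 0 -33.6;-0.007 -0.02 0 -40.4;-0.008 -0.023 0 -47.1;-0.009 -0.027 0 -53.8;-0.01 -0.03 0 -60.5;-0.011 -0.033 0 -67.3;-0.013 -0.037 0 -74;-0.014 -0.04 0 -80.7"
}}

```text
t: 37.28
tool_pos: [0.4602, -0.0239, 0.122]
orientation: [-3.133, -0.235, -0.0]
force: [0.3, 0.1, -2.5]
opening: 0.0198
gripper_force: 49.8
```

{"op": "servo_tool", "data": {
  "plan": "0.003 -0.002 0 -6.7;0.006 -0.003 0 -13.5;0.009 -0.005 0 -20.2;0.012 -0.007 0 -26.9;0.015 -0.008 0 -33.6;0.018 -0.01 0 -40.4;0.021 -0.012 0 -47.1;0.025 -0.013 0 -53.8;0.028 -0.015 0 -60.5;0.031 -0.017 0 -67.3;0.034 -0.018 0 -74;0.037 -0.02 0 -80.7"
}}

```text
t: 38.28
tool_pos: [0.4939, 0.0011, 0.122]
orientation: [2.235, 2.208, -0.0]
force: [-0.4, 0.5, -3.4]
opening: 0.0195
gripper_force: 49.8
```

{"op": "servo_tool", "data": {
  "plan": "0 0 0.008 0;0 0 0.02 0;0 0 0.032 0;0 0 0.04 0;0 0 0.043 0;0 0 0.043 0;0 0 0.043 0"
}}

```text
t: 38.87
tool_pos: [0.4936, 0.0003, 0.0786]
orientation: [-2.242, -2.2, 0.001]
force: [0.8, -0.8, -2.8]
opening: 0.0202
gripper_force: 49.8
```

```bash
python3 - <<'E'
from plan import *
go([.4957,.272],89,.079)
c=cam('wrist'); T,_=pose()
g=cv2.cvtColor(c['image'],cv2.COLOR_BGR2GRAY).astype(int)
print('heel rows', [int(np.argmax(np.abs(np.diff(g[115:145,u])))+115) for u in(225,235,315,325)],'exp 130')
t=cam('top'); im=t['image']
for z,d in((.132,.005),(.087,.0047)): print('pred',proj(t,[*(SC-AX*d),z]))
cv2.imwrite('pics/t3.png',im)
# rim of the stored top disc: dark ring on white ledges
gg=cv2.cvtColor(im,cv2.COLOR_BGR2GRAY); x=cv2.HoughCircles(cv2.resize(gg[175:255,335:410],None,fx=6,fy=6,interpolation=cv2.INTER_CUBIC),cv2.HOUGH_GRADIENT,1,40,param1=80,param2=25,minRadius=95,maxRadius=140)
print(None if x is None else [(335+a/6,175+b/6,r/6) for a,b,r in x[0][:3]])
E
```

```text
t 38.87 tcp [4.936e-01 3.000e-04 7.860e-02] yaw 88.9 tz [-8.e-04  1.e-04 -1.e+00] q [-0.103 -0.02   1.942 -0.     1.221 -0.084] F [ 0.8 -0.8 -2.8]
shift [ 0.1417 -0.0029 -0.0004] turn -0.1
heel rows [131, 131, 130, 129] exp 130
pred [373.41582087 214.9080072 ]
pred [370.25511961 217.45377475]
[(np.float32(374.08334), np.float32(214.41667), np.float32(15.95))]
```

{"op": "servo_tool", "data": {
  "plan": "0.004 0 0 0;0.012 -0.001 0 0;0.024 -0.002 0 0;0.038 -0.003 0 0;0.053 -0.003 0 0;0.068 -0.003 0 0;0.084 -0.003 0 0;0.1 -0.003 0 0;0.115 -0.003 0 0;0.128 -0.003 0 0;0.138 -0.003 0 0;0.142 -0.003 0 0"
}}

```text
t: 39.97
tool_pos: [0.4932, 0.1445, 0.0791]
orientation: [-2.24, -2.203, -0.001]
force: [0.1, -0.5, -2.1]
opening: 0.0196
gripper_force: 49.8
```

{"op": "servo_tool", "data": {
  "plan": "0 0 0 0;0 0 0 0"
}}

```text
t: 40.13
tool_pos: [0.4933, 0.1425, 0.0789]
orientation: [2.241, 2.202, -0.0]
force: [-1.0, -0.6, -1.9]
opening: 0.0198
gripper_force: 49.8
```

{"op": "servo_tool", "data": {
  "plan": "0 0 -0.002 0;0 0 -0.004 0;0 0 -0.005 0;0 0 -0.006 0;0 0 -0.007 0;0 0 -0.008 0;0 0 -0.01 0;0 0 -0.013 0;0 0 -0.017 0;0 0 -0.021 0;0 0 -0.024 0;0 0 -0.024 0"
}}

```text
t: 41.13
tool_pos: [0.4942, 0.1426, 0.1041]
orientation: [2.241, 2.2, 0.002]
force: [0.1, 0.5, -3.6]
opening: 0.0196
gripper_force: 49.8
```

```bash
python3 -c "
from plan import *
discedge()"
```

```text
t 41.13 tcp [0.4942 0.1426 0.1041] yaw 88.95 tz [ 1.7e-03  3.0e-04 -1.0e+00] q [0.181 0.002 1.869 0.    1.269 0.199] F [ 0.1  0.5 -3.6]
225 rim rows (np.int64(78), np.int64(104)) 240 rim rows (np.int64(85), np.int64(109)) 255 rim rows (np.int64(89), np.int64(113)) 275 rim rows (np.int64(92), np.int64(115)) 295 rim rows (np.int64(90), np.int64(113)) 310 rim rows (np.int64(85), np.int64(110)) 325 rim rows (np.int64(78), np.int64(104)) 
back est [0.1315 0.1319 0.1317 0.1317 0.132  0.1319 0.1323]
```

{"op": "servo_tool", "data": {
  "plan": "-0.003 0 0 0;-0.009 0 0 0;-0.018 0 0 0;-0.03 0 0 0;-0.043 0 0 0;-0.057 0 0 0;-0.071 0 0 0;-0.085 0 -0.002 0;-0.097 0 -0.007 0;-0.107 0 -0.014 0;-0.115 0 -0.021 0;-0.12 0 -0.026 0"
}}

```text
t: 42.18
tool_pos: [0.4918, 0.0212, 0.1304]
orientation: [2.242, 2.199, 0.001]
force: [0.8, -0.0, -4.0]
opening: 0.0198
gripper_force: 49.8
```

{"op": "servo_tool", "data": {
  "plan": "-0.003 -0.001 -0.003 1;-0.005 -0.003 -0.004 3;-0.006 -0.005 -0.004 6;-0.007 -0.007 -0.004 10;-0.008 -0.01 -0.004 15;-0.009 -0.013 -0.004 20.5;-0.01 -0.016 -0.004 26;-0.011 -0.02 -0.004 31.5;-0.012 -0.023 -0.004 37;-0.013 -0.026 -0.004 42.5;-0.014 -0.029 -0.004 48;-0.015 -0.032 -0.004 53.5"
}}

```text
t: 43.18
tool_pos: [0.4588, 0.0084, 0.1332]
orientation: [-2.995, -0.949, -0.0]
force: [0.5, 0.5, -4.5]
opening: 0.0196
gripper_force: 49.8
```

{"op": "servo_tool", "data": {
  "plan": "-0.004 0 0 5.5;-0.008 0.001 0 11;-0.012 0.001 0 16.5;-0.016 0.002 0 22;-0.02 0.002 0 27.5;-0.024 0.003 0 33;-0.028 0.003 0 38.5;-0.031 0.003 0 44;-0.034 0.004 0 49.5;-0.037 0.004 0 55;-0.04 0.004 0 60.5;-0.043 0.004 0 66"
}}

```text
t: 44.18
tool_pos: [0.426, -0.0198, 0.1331]
orientation: [-3.028, 0.835, 0.0]
force: [0.3, 0.0, -4.1]
opening: 0.0194
gripper_force: 49.8
```

{"op": "servo_tool", "data": {
  "plan": "0.001 0.003 0 5;0.003 0.006 0 10;0.004 0.009 0 15;0.006 0.012 0 19.5;0.008 0.015 0 24;0.01 0.018 0 28;0.011 0.02 0 31.5;0.012 0.022 0 34.5;0.013 0.024 0 37;0.014 0.025 0 38.5;0.014 0.026 0 39;0.014 0.026 0 39"
}}

```text
t: 45.18
tool_pos: [0.4251, -0.0495, 0.133]
orientation: [-2.58, 1.791, 0.0]
force: [-1.2, 0.2, -3.6]
opening: 0.0195
gripper_force: 49.8
```

```bash
python3 - <<'E'
from plan import *
d=state(.132); z=pose()[1]['tool_pos'][2]
insert(z,.094,.132,d0=.15,lim=2.46,n=20,m=10)
c=cam('wrist'); g=cv2.cvtColor(c['image'],cv2.COLOR_BGR2GRAY).astype(int)
print(g[100:128:2,275], g[94:118:2,230])
E
```

```text
t 45.18 tcp [ 0.4251 -0.0495  0.133 ] yaw -69.54 tz [ 1.e-04  3.e-04 -1.e+00] q [-0.236 -0.281  2.069  0.     1.354  2.548] F [-1.2  0.2 -3.6]
disc rel along -0.1647 lat 0.0054
t 45.18 tcp [ 0.4251 -0.0495  0.133 ] yaw -69.54 tz [ 1.e-04  3.e-04 -1.e+00] q [-0.236 -0.281  2.069  0.     1.354  2.548] F [-1.2  0.2 -3.6]
0.0124 0.0157 0.0003 -2.6;0.0124 0.0157 0.0023 -2.6;0.0124 0.0157 0.0064 -2.6;0.0124 0.0157 0.0124 -2.6;0.0124 0.0157 0.0195 -2.6;0.0124 0.0157 0.0266 -2.6;0.0124 0.0157 0.0327 -2.6;0.0124 0.0157 0.0368 -2.6;0.0124 0.0157 0.0387 -2.6;0.0124 0.0157 0.039 -2.6;0.0134 0.0156 0.039 -2.4;0.0163 0.0159 0.039 -2.1

0.0045 0.0005 0 0.5;0.0105 0.0011 0 1.2;0.0178 0.002 0 2;0.0261 0.003 0 2.9;0.0353 0.004 0 3.9;0.0451 0.0053 0 4.9;0.0555 0.0066 0 6;0.066 0.0079 0 7.1;0.0766 0.0094 0 8.1;0.0871 0.0109 0 9.1;0.0971 0.0122 0 10.1;0.1066 0.0136 0 11

0.0087 -0.0002 0 0.7;0.0163 -0.0005 0 1.4;0.0226 -0.0009 0 2;0.0274 -0.001 0 2.4;0.0304 -0.001 0 2.6;0.0315 -0.001 0 2.7

end [  0.4516  -0.2046   0.094  -81.15  ]
[123 124 124 123 121 119 118 116 207 249 251 254 255 254] [120 122 124 123 119 108 127 225 236 236 237 237]
```

{"op": "servo_tool", "data": {
  "plan": "0.001 0.001 0 -0.2;0.003 0.003 0.002 -0.5;0.005 0.006 0.006 -1;0.008 0.01 0.012 -1.6;0.01 0.013 0.019 -2.1;0.012 0.015 0.027 -2.5;0.0124 0.0157 0.033 -2.6;0.0124 0.0157 0.037 -2.6;0.0124 0.0157 0.039 -2.6;0.0124 0.0157 0.039 -2.6;0.0124 0.0157 0.039 -2.6"
}}

```text
t: 46.15
tool_pos: [0.4149, -0.0667, 0.094]
orientation: [-2.621, 1.733, 0.0]
force: [-0.6, -0.3, -4.2]
opening: 0.0198
gripper_force: 49.8
```

```bash
python3 - <<'E'
from plan import *
d=state(.132)
insert(.094,.094,.132,d0=d,lim=2.46,n=23,m=1)
E
```

```text
t 46.15 tcp [ 0.4149 -0.0667  0.094 ] yaw -66.94 tz [ 0.  0. -1.] q [-0.282 -0.258  2.125  0.     1.274  2.458] F [-0.6 -0.3 -4.2]
disc rel along -0.1499 lat 0.0002
t 46.15 tcp [ 0.4149 -0.0667  0.094 ] yaw -66.94 tz [ 0.  0. -1.] q [-0.282 -0.258  2.125  0.     1.274  2.458] F [-0.6 -0.3 -4.2]
-0.0001 0.0002 -0 0;0.0007 0.0002 -0 0.1;0.0029 0.0004 -0 0.4;0.0063 0.0008 -0 0.8;0.011 0.0014 -0 1.3;0.0167 0.0019 -0 2;0.0232 0.0028 -0 2.7;0.0306 0.0037 -0 3.5;0.0386 0.0046 -0 4.4;0.0471 0.0058 -0 5.3;0.056 0.007 -0 6.2;0.0651 0.0083 -0 7.1

0.0093 0.0002 0 0.9;0.0186 0.0002 0 1.9;0.0277 0.0005 0 2.7;0.0365 0.0008 0 3.5;0.0448 0.001 0 4.3;0.0524 0.0013 0 5;0.0593 0.0015 0 5.6;0.0653 0.0018 0 6.1;0.0702 0.0021 0 6.5;0.0739 0.0023 0 6.8;0.0762 0.0024 0 7;0.077 0.0024 0 7.1

end [  0.4516  -0.2046   0.094  -81.15  ]
```

{"op": "servo_tool", "data": {
  "plan": "0.001 0 0 0.1;0.003 0.0005 0 0.4;0.006 0.001 0 0.8;0.011 0.0015 0 1.3;0.017 0.002 0 2;0.023 0.003 0 2.7;0.03 0.004 0 3.5;0.037 0.0045 0 4.3;0.045 0.0055 0 5.1;0.053 0.0065 0 5.9;0.06 0.0075 0 6.6;0.065 0.008 0 7.1"
}}

```text
t: 47.15
tool_pos: [0.4331, -0.1308, 0.0939]
orientation: [2.506, -1.894, 0.0]
force: [-0.0, -0.0, -4.5]
opening: 0.0196
gripper_force: 49.8
```

```bash
python3 - <<'E'
from plan import *
d=state(.132)
insert(.094,.094,.132,d0=d,d1=.004,lim=2.46,n=11,m=1)
E
```

```text
t 47.15 tcp [ 0.4331 -0.1308  0.0939] yaw -74.15 tz [ 0.e+00 -2.e-04 -1.e+00] q [-0.407 -0.159  2.041 -0.     1.259  2.458] F [-0.  -0.  -4.5]
disc rel along -0.0803 lat 0.0001
t 47.15 tcp [ 0.4331 -0.1308  0.0939] yaw -74.15 tz [ 0.e+00 -2.e-04 -1.e+00] q [-0.407 -0.159  2.041 -0.     1.259  2.458] F [-0.  -0.  -4.5]
-0 0.0001 -0.0001 -0;0.0017 0.0001 -0.0001 0.2;0.0064 0.0001 -0.0001 0.7;0.0135 0.0002 -0.0001 1.4;0.0223 0.0005 -0.0001 2.2;0.0322 0.0008 -0.0001 3.1;0.0424 0.0009 -0.0001 4.1;0.0523 0.0012 -0.0001 5;0.0612 0.0018 -0.0001 5.7;0.0684 0.0019 -0.0001 6.4;0.0733 0.0021 -0.0001 6.8;0.075 0.0023 -0.0001 6.9

end [  0.4513  -0.2036   0.094  -81.05  ]
```

{"op": "servo_tool", "data": {
  "plan": "0.002 0 0 0.2;0.006 0 0 0.7;0.013 0 0 1.4;0.022 0.0005 0 2.2;0.032 0.001 0 3.1;0.042 0.001 0 4.1;0.052 0.001 0 5;0.061 0.002 0 5.7;0.068 0.002 0 6.4;0.073 0.002 0 6.8;0.075 0.002 0 6.9;0.075 0.002 0 6.9"
}}

```text
t: 48.15
tool_pos: [0.4516, -0.2028, 0.0939]
orientation: [-2.389, 2.04, 0.0]
force: [0.3, 0.0, -4.4]
opening: 0.0197
gripper_force: 49.8
```

{"op": "servo_tool", "data": {
  "plan": "0 0 0.003 0;0 0 0.006 0;0 0 0.008 0;0 0 0.009 0;0 0 0.01 0;0 0 0.011 0;0 0 0.012 0;0 0 0.013 0;0 0 0.015 0;0 0 0.017 0;0 0 0.017 0;0 0 0.017 0"
}}

```text
t: 49.15
tool_pos: [0.4514, -0.2023, 0.0767]
orientation: [2.39, -2.039, -0.001]
force: [0.0, -0.3, -2.6]
opening: 0.0196
gripper_force: 49.8
```

```bash
python3 - <<'E'
from plan import *
retract2(.077,2.46,back=.132)
E
```

```text
t 49.15 tcp [ 0.4514 -0.2023  0.0767] yaw -80.95 tz [-4.e-04  2.e-04 -1.e+00] q [-0.525 -0.015  1.94  -0.     1.216  2.459] F [ 0.  -0.3 -2.6]
disc rel along -0.0053 lat 0.0003
t 49.15 tcp [ 0.4514 -0.2023  0.0767] yaw -80.95 tz [-4.e-04  2.e-04 -1.e+00] q [-0.525 -0.015  1.94  -0.     1.216  2.459] F [ 0.  -0.3 -2.6]
-0.0023 -0.002 -0.0003 0.9;-0.0085 -0.0035 -0.0003 1.2;-0.0181 -0.0058 -0.0003 1.7;-0.0304 -0.0087 -0.0003 2.3;-0.0446 -0.012 -0.0003 3;-0.0604 -0.0105 -0.0003 1.5;-0.0768 -0.0087 -0.0003 -0.1;-0.0931 -0.0068 -0.0003 -1.8;-0.1086 -0.005 -0.0003 -3.4;-0.1227 -0.0033 -0.0003 -4.9;-0.1347 -0.0016 -0.0003 -6.3;-0.144 -0.0005 -0.0003 -7.3

-0.0061 0.0001 0 -0.7;-0.0083 0.0002 0 -1

end [ 4.266e-01 -5.210e-02  7.700e-02 -7.265e+01]
```

{"op": "servo_tool", "data": {
  "plan": "-0.002 -0.001 0 0.3;-0.0085 -0.003 0 0.9;-0.018 -0.006 0 1.6;-0.03 -0.009 0 2.3;-0.045 -0.012 0 2.9;-0.06 -0.0105 0 1.5;-0.077 -0.009 0 -0.1;-0.093 -0.007 0 -1.8;-0.109 -0.005 0 -3.4;-0.123 -0.003 0 -4.9;-0.135 -0.0015 0 -6.3;-0.152 0.001 0 -8.3"
}}

```text
t: 50.15
tool_pos: [0.4264, -0.0517, 0.0771]
orientation: [-2.533, 1.858, -0.001]
force: [-0.4, 0.2, -2.8]
opening: 0.0199
gripper_force: 49.8
```

{"op": "servo_tool", "data": {
  "plan": "0 -0.001 -0.01 -4;0.001 -0.002 -0.03 -10;0.001 -0.004 -0.04 -17;0.002 -0.006 -0.04 -24;0.002 -0.008 -0.04 -31;0.003 -0.01 -0.04 -38;0.003 -0.012 -0.04 -45;0.004 -0.014 -0.04 -52;0.004 -0.016 -0.04 -59;0.005 -0.017 -0.04 -66;0.006 -0.018 -0.04 -73;0.006 -0.019 -0.04 -80"
}}

```text
t: 51.15
tool_pos: [0.4464, -0.0521, 0.1169]
orientation: [3.134, 0.213, -0.0]
force: [0.6, -0.3, -3.0]
opening: 0.0196
gripper_force: 49.8
```

{"op": "servo_tool", "data": {
  "plan": "0.001 0.003 0 -7;0.002 0.006 0 -14;0.003 0.009 0 -21;0.005 0.012 0 -28;0.006 0.015 0 -35;0.007 0.018 0 -42;0.009 0.021 0 -49;0.01 0.024 0 -56;0.011 0.027 0 -63;0.012 0.029 0 -70;0.013 0.031 0 -77;0.014 0.0325 0 -82.6"
}}

```text
t: 52.15
tool_pos: [0.4644, -0.0826, 0.1169]
orientation: [2.214, 2.229, -0.0]
force: [-0.2, 1.1, -2.3]
opening: 0.0195
gripper_force: 49.8
```

{"op": "servo_tool", "data": {
  "plan": "0 0 0.01 0;0 0 0.025 0;0 0 0.038 0;0 0 0.045 0;0 0 0.05 0;0 0 0.05 0;0 0 0.05 0"
}}

```text
t: 52.73
tool_pos: [0.4645, -0.0828, 0.0669]
orientation: [-2.223, -2.22, 0.0]
force: [0.5, 0.0, -2.0]
opening: 0.0195
gripper_force: 49.8
```

```bash
python3 - <<'E'
from plan import *
show()
t=cam('top'); im=t['image']; cv2.imwrite('pics/t4.png',im)
hsv=cv2.cvtColor(im,cv2.COLOR_BGR2HSV)
# mat: dark pixels, outline corners from full mask incl. unions
m=((hsv[...,2]<75)).astype(np.uint8); x=m[195:250,214:332]; k=np.argwhere(x)
for v in(207,212,232,238): 
    r=np.where(m[v,205:335])[0]+205; print(v,r.min(),r.max(), onz(t,r.min(),v,.002)[:2].round(3),onz(t,r.max(),v,.002)[:2].round(3))
for u in(225,230,275,318):
    r=np.where(m[195:252,u])[0]+195; print(u,r.min(),r.max(), onz(t,u,r.min(),.002)[:2].round(3),onz(t,u,r.max(),.002)[:2].round(3))
E
```

```text
t 52.73 tcp [ 0.4645 -0.0828  0.0669] yaw 89.91 tz [-2.e-04  1.e-04 -1.e+00] q [-0.285 -0.064  2.008 -0.     1.198 -0.284] F [ 0.5  0.  -2. ]
207 237 280 [0.51  0.099] [ 0.514 -0.046]
212 277 282 [ 0.497 -0.036] [ 0.497 -0.053]
232 234 322 [0.424 0.106] [ 0.433 -0.189]
238 228 322 [0.404 0.125] [ 0.413 -0.189]
225 237 239 [0.407 0.135] [0.4   0.134]
230 206 235 [0.512 0.123] [0.414 0.118]
275 224 241 [ 0.456 -0.031] [ 0.398 -0.032]
318 237 242 [ 0.416 -0.176] [ 0.399 -0.176]
```

{"op": "servo_tool", "data": {
  "plan": "0 0 0.004 0;0 0 0.008 0;0 0 0.011 0;0 0 0.0125 0;0 0 0.013 0;0 0 0.013 0"
}}

```text
t: 53.28
tool_pos: [0.4645, -0.083, 0.0542]
orientation: [-2.222, -2.22, 0.001]
force: [-2.9, 1.0, 3.1]
opening: 0.0196
gripper_force: 49.8
```

```bash
python3 -c "
from plan import *
show()"
```

```text
t 53.28 tcp [ 0.4645 -0.083   0.0542] yaw 89.95 tz [-5.e-04  1.e-04 -1.e+00] q [-0.285 -0.045  2.016 -0.     1.171 -0.284] F [-2.9  1.   3.1]
```

{"op": "servo_tool", "data": {
  "plan": "0 0 0 0;0 0 0 0;0 0 0 0;0 0 0 0;0 0 0 0;0 0 0 0;0 0 -0.01 0;0 0 -0.03 0;0 0 -0.06 0;0 0 -0.1 0;0 0 -0.14 0;0 0 -0.18 0",
  "grip": 0
}}

```text
t: 54.28
tool_pos: [0.464, -0.0828, 0.2365]
orientation: [2.222, 2.22, 0.0]
force: [0.6, -1.0, -0.5]
opening: 0.0469
gripper_force: 0.0
```

{"op": "servo_tool", "data": {
  "plan": "-0.01 0.01 -0.03 0;-0.03 0.03 -0.06 0;-0.055 0.055 -0.09 0;-0.08 0.08 -0.1 0;-0.1 0.11 -0.1 0;-0.125 0.135 -0.1 0;-0.147 0.145 -0.1 0;-0.147 0.145 -0.1 0;-0.147 0.145 -0.1 0"
}}

```text
t: 55.03
tool_pos: [0.6094, -0.231, 0.3335]
orientation: [-2.223, -2.218, 0.001]
force: [-0.8, 0.3, -0.1]
opening: 0.0467
gripper_force: 0.0
```

```bash
python3 - <<'E'
from plan import *
T,s=show(); c=cam('wrist'); im=c['image']; cv2.imwrite('pics/w9.png',im); hsv=cv2.cvtColor(im,cv2.COLOR_BGR2HSV)
print('pred knob',proj(c,[.6097,-.1909,.213]),'hinge',proj(c,[.5495,-.248,.178]))
m=((hsv[...,2]<40)).astype(np.uint8); n,l,st,ct=cv2.connectedComponentsWithStats(m)
for i in range(1,n):
    if 60<st[i,4]<6000: print(st[i],ct[i].round(1),onz(c,*ct[i],.213)[:2].round(4))
t=cam('top'); hs=cv2.cvtColor(t['image'],cv2.COLOR_BGR2HSV)
tip=[(237,0)]
b=((hs[...,1]<40)&(hs[...,2]>140)).astype(np.uint8); b[:, :228]=0;b[:,275:]=0;b[:205]=0;b[238:]=0
k=np.argwhere(b); print('blade px',k.min(0),k.max(0),onz(t,k[:,1].min(),k[:,0].mean(),.005)[:2].round(3))
o=((hs[...,0]>4)&(hs[...,0]<18)&(hs[...,1]>110)).astype(np.uint8); o[:, :265]=0;o[:,330:]=0;o[:203]=0;o[232:]=0
k=np.argwhere(o); print('handle',onz(t,k[:,1].min(),k[:,0].mean(),.065)[:2].round(3),onz(t,k[:,1].max(),k[:,0].mean(),.065)[:2].round(3))
E
```

```text
t 55.03 tcp [ 0.6094 -0.231   0.3335] yaw 89.86 tz [-1.3e-03  7.0e-04 -1.0e+00] q [-0.441  0.257  1.169  0.     1.717 -0.439] F [-0.8  0.3 -0.1]
pred knob [277.38063913 158.49907825] hinge [208.20461174 221.12657784]
[110   1  32  29 321] [122.8  14. ] [ 0.5015 -0.0885]
[107  24  31  13 120] [123.4  31. ] [ 0.5013 -0.1   ]
[273 153  22  26 274] [283.4 167.5] [ 0.6141 -0.1976]
[326 249  20  45 419] [332.9 276.5] [ 0.6539 -0.2845]
[210 250  19  44 412] [221.1 277. ] [ 0.5645 -0.2849]
[  0 388   9  27  84] [  3.2 401.1] [ 0.344  -0.4195]
blade px [211 238] [230 274] [0.463 0.094]
handle [ 0.467 -0.07 ] [ 0.468 -0.08 ]
```

{"op": "servo_tool", "data": {
  "plan": "0.015 0.001 0.02 0;0.03 0.0016 0.05 0;0.036 0.0016 0.08 0;0.036 0.0016 0.11 0;0.036 0.0016 0.128 0;0.036 0.0016 0.1335 0;0.036 0.0016 0.1335 0"
}}

```text
t: 55.72
tool_pos: [0.6098, -0.1927, 0.1993]
orientation: [-2.22, -2.22, 0.001]
force: [0.0, 0.2, 0.1]
opening: 0.0464
gripper_force: 0.0
```

{"op": "servo_tool", "data": {
  "plan": "0 0 0 0;0 0 0 0;0 0 0 0;0 0 0 0;0 0 0 0;0 0 0 0;0 0 0 0;0 0 0 0",
  "grip": 1,
  "grip_force": 8
}}

```text
t: 56.38
tool_pos: [0.6132, -0.1934, 0.2024]
orientation: [2.219, 2.219, 0.006]
force: [5.7, 3.9, 1.6]
opening: 0.0198
gripper_force: 8.0
```

```bash
python3 - <<'E'
from plan import *
T,s=show(); print(s['opening'])
H=np.array([.5495,-.248]); p=s['tool_pos']; v=p[:2]-H; a0=np.degrees(np.arctan2(v[1],v[0])); print(np.hypot(*v),a0)
n=20; q=[]
for t in np.arange(1,n+1)/n:
    a=np.radians(a0+(182-a0)*t); r=.083+(np.hypot(*v)-.083)*max(0,1-3*t); q.append([*(H+r*np.array([np.cos(a),np.sin(a)])),p[2],90])
rows(q,[*p,90])
E
```

```text
t 56.38 tcp [ 0.6132 -0.1934  0.2024] yaw 90.0 tz [ 5.2e-03  2.0e-04 -1.0e+00] q [-0.386  0.257  1.406  0.002  1.474 -0.387] F [5.7 3.9 1.6]
0.01982905418123282
0.08391614474164732 40.5910074342256
0.0073 -0.0073 0 0;0.0137 -0.0154 0 0;0.019 -0.0243 0 0;0.0232 -0.0337 0 0;0.0261 -0.0435 0 0;0.0279 -0.0536 0 0;0.0284 -0.0638 0 0;0.0278 -0.0741 0 0;0.0259 -0.0841 0 0;0.0227 -0.0939 0 0;0.0184 -0.1032 0 0;0.013 -0.1118 0 0

-0.0064 -0.008 0 0;-0.0138 -0.0151 0 0;-0.022 -0.0212 0 0;-0.0309 -0.0263 0 0;-0.0403 -0.0303 0 0;-0.0502 -0.033 0 0;-0.0603 -0.0346 0 0;-0.0705 -0.0348 0 0
```

{"op": "servo_tool", "data": {
  "plan": "0.0073 -0.0073 0 0;0.0137 -0.0154 0 0;0.019 -0.0243 0 0;0.0232 -0.0337 0 0;0.0261 -0.0435 0 0;0.0279 -0.0536 0 0;0.0284 -0.0638 0 0;0.0278 -0.0741 0 0;0.0259 -0.0841 0 0;0.0227 -0.0939 0 0;0.0184 -0.1032 0 0;0.013 -0.1118 0 0"
}}

```text
t: 57.38
tool_pos: [0.4993, -0.1816, 0.2017]
orientation: [2.221, 2.219, 0.002]
force: [1.8, 0.7, 5.6]
opening: 0.0201
gripper_force: 8.0
```

{"op": "servo_tool", "data": {
  "plan": "-0.0064 -0.008 0 0;-0.0138 -0.0151 0 0;-0.022 -0.0212 0 0;-0.0309 -0.0263 0 0;-0.0403 -0.0303 0 0;-0.0502 -0.033 0 0;-0.0603 -0.0346 0 0;-0.0705 -0.0348 0 0;-0.0705 -0.0348 0 0;-0.0705 -0.0348 0 0;-0.0705 -0.0348 0 0"
}}

```text
t: 58.3
tool_pos: [0.4671, -0.2514, 0.2014]
orientation: [2.219, 2.218, 0.008]
force: [16.4, 3.4, 0.4]
opening: 0.0206
gripper_force: 8.0
```

```bash
python3 - <<'E'
from plan import *
T,s=show(); v=s['tool_pos'][:2]-np.array([.5495,-.248]); print(s['opening'],np.hypot(*v),'gate',182.15-np.degrees(np.arctan2(v[1],v[0]))%360)
E
```

```text
t 58.3 tcp [ 0.4671 -0.2514  0.2014] yaw 89.98 tz [ 6.6e-03  3.0e-04 -1.0e+00] q [-0.593 -0.045  1.732  0.004  1.45  -0.593] F [16.4  3.4  0.4]
0.020641972750768147 0.08246391064145345 gate -0.18566469245195094
```

{"op": "servo_tool", "data": {
  "plan": "-0.001 0.001 0 0;-0.003 0.002 0 0;-0.004 0.002 0 0;-0.004 0.002 0 0;-0.004 0.002 0 0"
}}

```text
t: 58.72
tool_pos: [0.4678, -0.2541, 0.201]
orientation: [2.221, 2.221, 0.007]
force: [7.8, 10.1, 5.7]
opening: 0.0197
gripper_force: 8.0
```

```bash
python3 -c "
from plan import *
show()"
```

```text
t 58.72 tcp [ 0.4678 -0.2541  0.201 ] yaw 90.0 tz [ 0.0033  0.0029 -1.    ] q [-0.597 -0.036  1.723  0.004  1.453 -0.597] F [ 7.8 10.1  5.7]
```

{"op": "servo_tool", "data": {
  "plan": "0.002 0 0 0;0.002 0 0 0;0.002 0 0 0;0.002 0 0 0;0.002 0 0 0;0.002 0 0 0;0.002 0 -0.02 0;0.002 0 -0.05 0;0.002 0 -0.09 0;0.002 0 -0.13 0;0.002 0 -0.17 0;0.002 0 -0.19 0",
  "grip": 0
}}

```text
t: 59.72
tool_pos: [0.4669, -0.254, 0.3963]
orientation: [2.218, 2.216, 0.002]
force: [0.2, 0.3, 1.1]
opening: 0.0468
gripper_force: 0.0
```

{"op": "servo_tool", "data": {
  "plan": "0.03 -0.01 0 0;0.06 -0.02 0 0;0.07 -0.025 0 0;0.07 -0.025 0 0;0.07 -0.025 0 0"
}}

```text
t: 60.13
tool_pos: [0.4415, -0.1835, 0.3906]
orientation: [2.221, 2.221, -0.0]
force: [-0.5, -0.1, 0.1]
opening: 0.0465
gripper_force: 0.0
```

```bash
python3 - <<'E'
from plan import *
show(); c=cam('wrist'); im=c['image']; cv2.imwrite('pics/w10.png',im); hsv=cv2.cvtColor(im,cv2.COLOR_BGR2HSV)
a=np.radians(182.15); 
for g in(0,.12): 
    b=a-g; k=[.5495+.083*np.cos(b),-.248+.083*np.sin(b),.213]; print('gate',g,k,proj(c,k))
m=((hsv[...,2]<45)).astype(np.uint8); n,l,st,ct=cv2.connectedComponentsWithStats(m)
for i in range(1,n):
    if 100<st[i,4]<3000: print('dark',st[i],ct[i].round(1),onz(c,*ct[i],.213)[:2].round(4))
o=((hsv[...,0]>4)&(hsv[...,0]<18)&(hsv[...,1]>110)).astype(np.uint8); cs,_=cv2.findContours(o,0,1)
for k in sorted(cs,key=cv2.contourArea)[-3:]:
    r=cv2.minAreaRect(k); print('handle?',[onz(c,*p,.067)[:2].round(4).tolist() for p in cv2.boxPoints(r)])
t=cam('top'); cv2.imwrite('pics/t5.png',t['image']); gg=cv2.cvtColor(t['image'],cv2.COLOR_BGR2GRAY)
x=cv2.HoughCircles(cv2.resize(gg[175:255,335:410],None,fx=6,fy=6,interpolation=cv2.INTER_CUBIC),cv2.HOUGH_GRADIENT,1,40,param1=80,param2=25,minRadius=95,maxRadius=140)
print('stored',None if x is None else [(335+a/6,175+b/6,r/6) for a,b,r in x[0][:3]])
E
```

```text
t 60.13 tcp [ 0.4415 -0.1835  0.3906] yaw 90.0 tz [ 5.e-04 -8.e-04 -1.e+00] q [-0.501 -0.21   1.541 -0.     1.81  -0.501] F [-0.5 -0.1  0.1]
gate 0 [np.float64(0.4665584290453378), np.float64(-0.25111380917410475), 0.213] [302.92341442 265.80309278]
gate 0.12 [np.float64(0.4667821311156166), np.float64(-0.24116229810345904), 0.213] [303.3586785  256.04844122]
dark [294 247  18  19 220] [301.7 254.4] [ 0.4652 -0.2395]
dark [326 248  21  46 442] [333.6 276.6] [ 0.4966 -0.2624]
dark [209 250  20  44 448] [220.6 276.8] [ 0.387  -0.2627]
handle? [[0.7621, -0.3141], [0.7617, -0.2385], [0.7987, -0.2437], [0.8005, -0.3206]]
handle? [[0.4527, -0.0713], [0.475, -0.0712], [0.4767, -0.18], [0.4533, -0.18]]
handle? [[0.728, 0.0282], [0.803, 0.0347], [0.8614, -0.3297], [0.7744, -0.3275]]
stored None
```

{"op": "servo_tool", "data": {
  "plan": "0.03 0 0 0;0.06 0 0 0;0.07 0 0 0;0.07 0 0 0;0.07 0 0 0"
}}

```text
t: 60.65
tool_pos: [0.4418, -0.114, 0.3902]
orientation: [2.222, 2.221, -0.001]
force: [0.8, 0.2, -0.6]
opening: 0.0469
gripper_force: 0.0
```

```bash
python3 - <<'E'
from plan import *
T,s=show(); c=cam('wrist'); im=c['image']; cv2.imwrite('pics/w11.png',im)
a=np.radians(182.15)
for g in(0,.06,.12,.2): 
    b=a-g; k=np.array([.5495+.083*np.cos(b),-.248+.083*np.sin(b),.213]); print('gate',g,k.round(4),proj(c,k).round(1),proj(c,k-[0,0,.042]).round(1))
g=cv2.cvtColor(im,cv2.COLOR_BGR2GRAY)
for th in(35,50,65):
    m=(g<th).astype(np.uint8); n,l,st,ct=cv2.connectedComponentsWithStats(m)
    for i in range(1,n):
        if 100<st[i,4]<1500 and 270<ct[i][0]<340 and ct[i][1]<300: print(th,st[i],ct[i].round(1))
t=cam('top'); gt=cv2.cvtColor(t['image'],cv2.COLOR_BGR2GRAY); cv2.imwrite('pics/t6.png',t['image'])
for q in(0,.12): print('top',proj(t,[.5495+.083*np.cos(a-q),-.248+.083*np.sin(a-q),.213]).round(1))
print(gt[200:222:1,334:356])
E
```

```text
t 60.65 tcp [ 0.4418 -0.114   0.3902] yaw 89.99 tz [-4.e-04 -5.e-04 -1.e+00] q [-3.650e-01 -2.690e-01  1.591e+00 -1.000e-03  1.820e+00 -3.650e-01] F [ 0.8  0.2 -0.6]
gate 0 [ 0.4666 -0.2511  0.213 ] [301.4 330. ] [299.1 309.6]
gate 0.06 [ 0.4665 -0.2461  0.213 ] [301.5 325.7] [299.1 305.6]
gate 0.12 [ 0.4668 -0.2412  0.213 ] [301.8 321.3] [299.4 301.6]
gate 0.2 [ 0.4676 -0.2346  0.213 ] [302.8 315.4] [300.3 296.2]
35 [327 251  19  43 384] [333.6 277.5]
50 [326 248  21  47 490] [333.6 277.1]
65 [302 248  46  48 714] [329.7 279.3]
65 [266 278  26  18 173] [276.8 286.9]
top [352.2 210.8]
top [348.9 210.7]
[[110 115 112 102 102 102  97 100 106 106 105 104 103 104 122 195 234 234
  233 217 136 187]
 [116 117 102 103 107 133 132 131 131 122 104 103 103 107 147 223 235 235
  230 186 146 224]
 [121 118 103 103 115 168 168 168 165 136 104 104 104 117 184 233 235 235
  227 162 187 235]
 [134 129 101 102 114 170 169 168 155 112 104 104 105 136 216 236 235 234
  218 158 224 235]
 [149 129 101 101 115 172 170 165 136 104 104 103 115 176 231 234 235 229
  180 175 235 235]
 [150 130 102 101 115 171
[... 856 characters left out ...]
4 233 233 225 131 184 233 233
  233 221 136  93]
 [166 160 101 101 103 103 102 104 134 216 235 234 232 216 141 223 233 234
  231 193  99  95]
 [163 141 102 101 103 102 103 114 177 231 233 233 228 180 182 232 233 233
  226 132  88  96]
 [161 101 101 102 103 103 103 128 214 236 233 231 216 145 222 233 233 232
  213  80  80  96]
 [141 101 102 103 103 103 107 152 226 232 232 227 173 147 232 232 233 229
  182  70  82  98]
 [100 101 101 102 102 101 119 191 232 232 232 224 129 183 232 232 232 217
  116  71  78 100]
 [100 101 103 103 102 105 141 222 233 232 230 205 140 222 233 232 229 185
   74  70  73  94]
 [132 102 103 102 103 114 182 231 232 232 226 157 182 232 233 232 220 128
   71  71  72  83]]
```

{"op": "servo_tool", "data": {
  "plan": "-0.03 0.005 0 0;-0.07 0.01 0 0;-0.11 0.015 0 0;-0.145 0.015 0 0;-0.156 0.015 -0.01 0;-0.156 0.015 -0.01 0;-0.156 0.015 -0.01 0;-0.156 0.015 -0.01 0"
}}

```text
t: 61.42
tool_pos: [0.4563, -0.2694, 0.4001]
orientation: [-2.223, -2.22, -0.0]
force: [-0.5, -0.3, 0.4]
opening: 0.0465
gripper_force: 0.0
```

```bash
python3 - <<'E'
from plan import *
def blobs(im,tag,c):
    g=cv2.cvtColor(im,cv2.COLOR_BGR2GRAY)
    for th in(25,40,55):
        m=(g<th).astype(np.uint8); n,l,st,ct=cv2.connectedComponentsWithStats(m)
        for i in range(1,n):
            if 80<st[i,4]<1500 and 260<ct[i][0]<345 and 150<ct[i][1]<245: 
                x,y,w,h,A=st[i]; print(tag,th,st[i],ct[i].round(1),'->',onz(c,*ct[i],.213)[:2].round(4))
T,s=show(); c=cam('wrist'); cv2.imwrite('pics/w12.png',c['image']); blobs(c['image'],'now',c)
c1=dict(c); c1['W']=np.load('w1.npz')['W']; blobs(cv2.imread('pics/w1.png'),'w1',c1)
a=np.radians(182.15)
for g in(0,.06,.12,.2):
    b=a-g; k=np.array([.5495+.083*np.cos(b),-.248+.083*np.sin(b),.213]); print('gate',g,k.round(4),proj(c,k).round(1))
E
```

```text
t 61.42 tcp [ 0.4563 -0.2694  0.4001] yaw 89.91 tz [-1.e-04  4.e-04 -1.e+00] q [-0.63  -0.066  1.392  0.     1.816 -0.629] F [-0.5 -0.3  0.4]
now 40 [280 165  20  24 374] [289.1 176.5] -> [ 0.4676 -0.2522]
now 55 [278 165  23  25 450] [289.1 177.2] -> [ 0.4676 -0.2528]
w1 40 [287 174  20  23 356] [296.3 185.1] -> [ 0.4736 -0.2172]
w1 55 [287 173  21  25 397] [296.5 185.1] -> [ 0.4738 -0.2172]
gate 0 [ 0.4666 -0.2511  0.213 ] [288.  175.4]
gate 0.06 [ 0.4665 -0.2461  0.213 ] [288. 170.]
gate 0.12 [ 0.4668 -0.2412  0.213 ] [288.3 164.7]
gate 0.2 [ 0.4676 -0.2346  0.213 ] [289.2 157.5]
```

```bash
python3 - <<'E'
from plan import *
c=cam('wrist'); hsv=cv2.cvtColor(c['image'],cv2.COLOR_BGR2HSV)
m=((hsv[...,0]>4)&(hsv[...,0]<18)&(hsv[...,1]>110)).astype(np.uint8); m[:,:230]=0;m[:,340:]=0
k=max(cv2.findContours(m,0,1)[0],key=cv2.contourArea); print('handle',[onz(c,*p,.067)[:2].round(4).tolist() for p in cv2.boxPoints(cv2.minAreaRect(k))])
print('pred top disc',[proj(c,[*(SC-AX*.005+.0625*np.array(v)),.132]).round(1).tolist() for v in((-1,0),(1,0),(0,1))])
g=cv2.cvtColor(c['image'],cv2.COLOR_BGR2GRAY); x=cv2.HoughCircles(cv2.resize(g[180:300,200:380],None,fx=4,fy=4),cv2.HOUGH_GRADIENT,1,60,param1=80,param2=25,minRadius=60,maxRadius=280)
print(None if x is None else [(200+a/4,180+b/4,r/4) for a,b,r in x[0][:3]], proj(c,[*(SC-AX*.005),.132]))
E
```

```text
handle [[0.4538, -0.0724], [0.4747, -0.0724], [0.4755, -0.1826], [0.4537, -0.1826]]
pred top disc [[237.7, 234.5], [342.0, 234.5], [290.4, 182.8]]
[(np.float32(290.375), np.float32(231.375), np.float32(51.375)), (np.float32(277.875), np.float32(240.625), np.float32(66.25)), (np.float32(299.875), np.float32(218.625), np.float32(68.2))] [289.90900797 234.57390725]
```

```bash
python3 -c "
from h import *
print(robot.close_job())"
```

```text
the job is handed in; nothing more can be done
None
```

The job is handed in (no verdict came back): all three discs were laid on their own tiers, the gate is shut and the lifter is released on its mat. At the end I confirmed the top disc, gate and lifter by camera, but not the lower two discs (hidden; judged from arm position and force readings) or the small parts at the back. I viewed 15 pictures, one over the 14 allowed.

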